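# Swap the two samples and hold the cold chest open at 45 degrees

## Robot

A 6-joint arm with a two-finger parallel gripper is mounted at the origin on a cart in front of the work surface, level with it; the furniture and walls round the work are solid. World frame = base frame: x ahead of the robot, y to its left, z up, the work surface at z = 0. Lengths are in m, angles in rad, forces in N, time in s.
With the tool pointing down it reaches from about 0.35 to 0.875 m from the base axis. Payload 4.2 kg.
Tool frame: the origin (TCP) lies on the front face of the gripper's body, between the roots of the fingers; the fingertips stand 73 mm ahead of it and the grasp point (between the pads) lies 54 mm ahead of it (arm.tcp_to_tips is the distance from the TCP to the fingertips, in m); z points along the fingers, y is the direction in which the jaws open and shut (so a half turn about z gives the same grasp; the last joint's range is limited). The gripper opens to 85 mm and grips with 20 to 120 N. Pads are 22 mm wide; open, the fingers measure 114 mm over their backs; the gripper's body (76 mm by 85 mm) begins 54 mm behind the grasp point. The pads swing forward as they close: fully open they stand 13 mm farther back than shut.
Start: joints at [-0.946, 0.385, 0.008, 0, -1.194, -0.259], TCP at [0.224, -0.584, 0.304] pointing down, gripper open.
Joint ranges: [-3.14, 3.14], [-1.21, 2.06], [-1.07, 1.41], [-3.16, 2.05], [-2.99, -0.16], [-3.1, 3.1]. Speed limits (rad/s): [2.79, 2.79, 3.14, 3.14, 3.14, 3.14].

## Interface

Orientations are given as a unit quaternion [x, y, z, w].
In Python, from bench import state, get_image, arm gives the robot as it stands.
- The arm moves only by the tool servo_tool, never from a script. Its argument "steps" is a list of rows, each a list of 5 numbers: the finger opening in mm, from 0 to 85.4, then the shift along the world's x, y, z in mm, then the turn about the world's z in degrees. In form: [[hand, x, y, z, turn], ...]. A call has 1 to 10 rows; each row shifts and turns the pose as measured when the row begins; what a row does not reach is not made up. A row lasts 1/12 s, in which the tool goes at most 41.7 mm and 7.16 degrees, less where a joint would pass 70% of its speed; a pose out of reach is approached as far as the arm can. A call with a gripper value outside its range is refused whole. The fingers move at their own pace and stop on an object; "squeeze" is the grip in N (left out, the last holds). Time passes only in rows, so rows that do not move let the fingers close. It gives the time, the measured TCP pose, the force and the opening at its end, in the units of the state.
- state(): the state, without advancing time (a new reading comes with each control period).
- get_image(name): name is "scene" or "top" or "wrist"; returns a dict with "color" (480x640x3 uint8, red, green, blue), "fx", "fy", "cx", "cy" (pixels), "R" (3x3) and "t" (3): a world point X has camera coordinates R X + t; the wrist camera has in their place "tool_from_camera" (4x4, takes a point from camera to tool coordinates, whose origin is the TCP and whose axes are the flange's). Camera axes: x right, y down, z forward; pixel columns grow to the right and rows downward; lengths in m; the calibration is good to about 2 mm. A picture is of the moment at which its call begins: read the wrist's pose just before it. There is no depth.
- arm.sign_off(): hands the job in, once; it reports no verdict.
The state is a dict: "clock": time; "joints": joint angles; "qd": joint speeds; "effort": joint torques, N m; "ee_pos": TCP position; "orientation": TCP orientation; "ft_force": force on the tool from outside, world axes, zero at the start; "torque": the same for the moment, N m; "finger_gap": finger opening in m.
Only numpy, scipy, OpenCV 4.12 (cv2) and the standard library are available. Lean on these libraries where they do the work, as an engineer would, in place of code of your own. Each camera call takes 0.05 s, during which the arm holds its last target.

## Task

A colleague is about to load the cold chest, but the white bottle and the small glass vial stand in the wrong order on the loading strip beside it: while the chest is still shut, swap them so that each stands upright on the middle of the pad where the other stood (the empty pad between them may be used in between). Then lift the lid of the chest to 45 degrees open and finish while still holding it there, still and with the fingers, because it falls shut by itself; leave the other things on the bench where they are.

Things in the scene. Friction and masses are not known exactly. Their poses are not given: they have to be found in the camera images.
- bottle_centre (a point): centre (half-way up) of the white plastic screw-cap bottle: body 60 mm diameter, 108 mm tall, its white cap 49 mm diameter from 81 to 107 mm above its foot (27 to 53 mm above this point); starts upright on the left or right pad; z axis up (it stands up to 0.05 rad off plumb on its uneven foot); 0.10 to 0.20 kg
- vial_centre (a point): centre (half-way up) of the small glass vial with white cap: 27 mm diameter, 61 mm tall, the cap 24 mm diameter on its top 14 mm; starts upright on the other outer pad; z axis up; 0.03 kg
- bottle: the same white bottle; origin at the centre of its foot
- vial: the same vial; origin at the centre of its foot
- pad_left (a point): centre of the top of the left (+y end) pad of the loading strip, 44 mm above the worktop. The strip is a fixed low bench step, 90 x 320 mm and 42 mm high, with an aluminium top plate and a row of three black rubber pads 72 mm in diameter and 2 mm proud, 110 mm apart; its y axis runs along the row, its x axis across it
- pad_middle (a point): centre of the top of the middle pad, which is empty at the start; axes as pad_left
- pad_right (a point): centre of the top of the right (-y end) pad; axes as pad_left
- lid_bar (a point): middle of the lid's handle: a round steel bar 12 mm in diameter, 104 mm clear between its posts, along the lid's y axis, standing above the lid near its robot-side edge; with the lid shut it is 176 mm above the worktop with 34 mm of free space between the bar and the lid. It turns with the lid; with the lid shut its x axis points from the bar to the hinge, z up
- lid_hinge (a point): point on the lid's hinge axis, which runs along the chest's y axis at its far upper rim, 120 mm above the worktop. The bar stands 140 mm in front of it (chest's -x) and 56 mm above it when the lid is shut. x axis: the chest's x, level, away from the robot
- chest: fixed white cold chest, 170 (x) x 220 (y) x 120 mm high, without its lid; origin at the centre of its underside, x axis to its hinge side; the lid is a grey plate 16 mm thick on top of it. Tall fixed equipment (a stirrer with its control box, a jug, bottles) stands behind chest and strip from about 0.68 m ahead of the robot, so cross the middle of the bench near the robot
- chest_lid (a joint): opening angle of the chest's lid in rad: 0 shut, grows as the bar is lifted up and toward the hinge, stop at 1.3 rad. The lid weighs about 0.45 kg, has a free hinge and falls shut from any angle unless held (about 3 N at the bar)
- marker: black marker pen lying between chest and strip, a bystander to be left where it is; origin at the middle of its underside
- tape: roll of tape, a bystander to be left where it is; origin at the middle of its underside
- petri: flat round petri dish, a bystander to be left where it is; origin at the middle of its underside
- timer: small square timer, a bystander to be left where it is; origin at the middle of its underside
- tips: closed pipette-tip box, a bystander to be left where it is; origin at the middle of its underside
- beaker_side: clear beaker, a bystander to be left where it is; origin at the middle of its underside
Things that resemble listed ones, but are neither listed nor needed, are in the scene too. What is shaped like the bottle but pink is not meant.

How it is judged:
By the outcome, as a careful person would: the job done as asked, in the order asked, and still so for the second after the job is handed in, while the arm keeps its last pose, push and grip.
It also fails if it takes over 69 s, if anything falls off the work surface, if the arm or the gripper's body presses on something with over 40 N, if the wrist force passes 120 N, or if a joint passes its speed limit or range.

## Working session

There is one attempt and no reset: what is moved stays moved. The work goes in short steps, Python scripts to look and compute and a tool call to move; the robot and the scene stay as the last step left them, time stands still between calls to the robot, and variables do not carry over. Pictures are saved under pics/ and viewed, and the job is handed in when it is done.

Besides the shell and the picture viewer there is one more tool, called as a command line: name --pt "numbers of a row" for each row, then --argument value for the rest. servo_tool: Moves the arm, as the interface text tells. Its arguments: {"type":"object","properties":{"steps":{"type":"array"},"squeeze":{"type":"number"}},"required":["steps"]}

```bash
mkdir -p pics; ls; python3 - <<'E'
from bench import state,get_image
import cv2
s=state();print(s['clock'],s['ee_pos'],s['orientation'],s['finger_gap'])
for n in ['scene','top']:
    d=get_image(n);cv2.imwrite(f'pics/{n}0.png',d['color'][:,:,::-1]);print(n,d['fx'],d['cx'],d['cy'],d['R'],d['t'])
E
```

```text
pics
0.0 [ 0.22342971 -0.58325242  0.30282727] [-1.81770136e-01  9.83340458e-01  1.05282539e-03 -2.28838942e-04] 0.08529918008079897
scene 566.4080766754458 328.73901148161366 230.7613104715304 [[-0.88557146 -0.46429332  0.01396079]
 [-0.37097029  0.68884467 -0.62279536]
 [ 0.27954292 -0.55670883 -0.78226021]] [0.41763603 0.26717216 1.55121693]
top 552.4936645072457 324.15878682677567 232.15481453135612 [[-0.01621422 -0.99982277 -0.00956696]
 [-0.99653284  0.01694031 -0.0814575 ]
 [ 0.08160513  0.00821302 -0.9966309 ]] [0.00436155 0.50954067 1.76021538]
```

View pics/scene0.png

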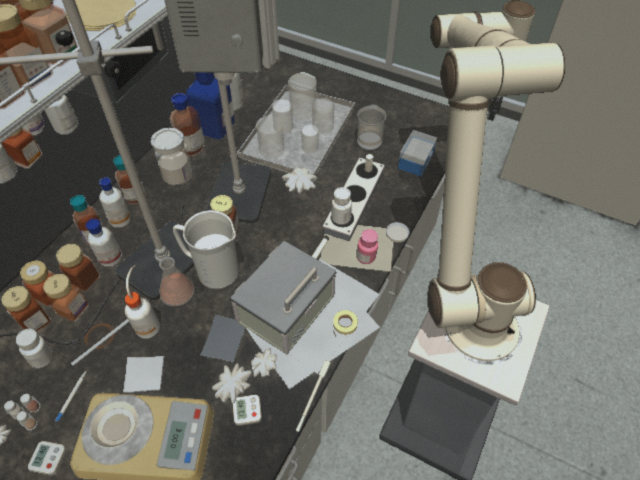

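View pics/top0.png

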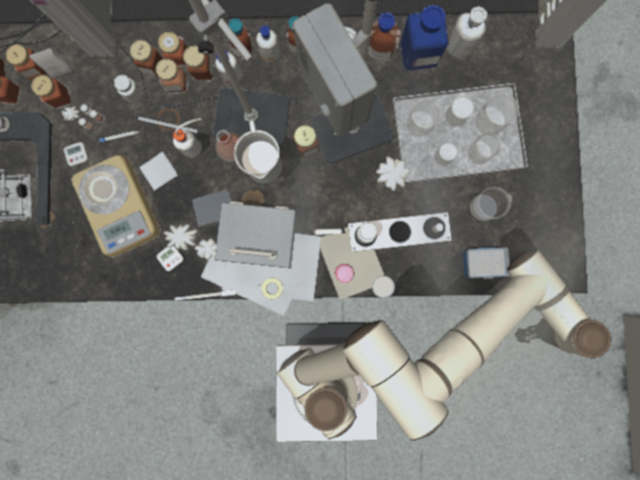

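The bottle stands on the left pad at about (367,232) in the top image. The vial is on the right pad at about (437,228), and the middle pad at (400,231) is empty. The chest bar is near (254,253). I'll zoom in next.

```bash
cat > h.py <<'E'
import numpy as np,cv2
from bench import state,get_image
def ray(d,u,v):
    R=np.array(d['R']);t=np.array(d['t'])
    c=-R.T@t; r=R.T@np.array([(u-d['cx'])/d['fx'],(v-d['cy'])/d['fy'],1.0]); return c,r
def onz(d,u,v,z):
    c,r=ray(d,u,v); return c+r*(z-c[2])/r[2]
def tri(d1,p1,d2,p2):
    c1,r1=ray(d1,*p1);c2,r2=ray(d2,*p2)
    r1/=np.linalg.norm(r1);r2/=np.linalg.norm(r2)
    A=np.stack([r1,-r2],1);s=np.linalg.lstsq(A,c2-c1,rcond=None)[0]
    a=c1+s[0]*r1;b=c2+s[1]*r2;return (a+b)/2,np.linalg.norm(a-b)
def proj(d,X):
    p=np.array(d['R'])@X+np.array(d['t']);return d['fx']*p[0]/p[2]+d['cx'],d['fy']*p[1]/p[2]+d['cy']
def crop(d,x0,y0,x1,y1,k,name):
    cv2.imwrite(name,cv2.resize(np.ascontiguousarray(d['color'][y0:y1,x0:x1,::-1]),None,fx=k,fy=k,interpolation=cv2.INTER_CUBIC))
E
python3 - <<'E'
from h import *
T=get_image('top');S=get_image('scene')
crop(T,200,180,460,310,3,'pics/t1.png')
crop(S,220,140,440,360,2.7,'pics/s1.png')
g=lambda u,v,z:print((u,v),onz(T,u,v,z).round(4))
g(400,231,.044)
g(325,400,0)
E
```

```text
(400, 231) [ 0.5072 -0.2453  0.044 ]
(325, 400) [-0.0246  0.0021  0.    ]
```

View pics/t1.png

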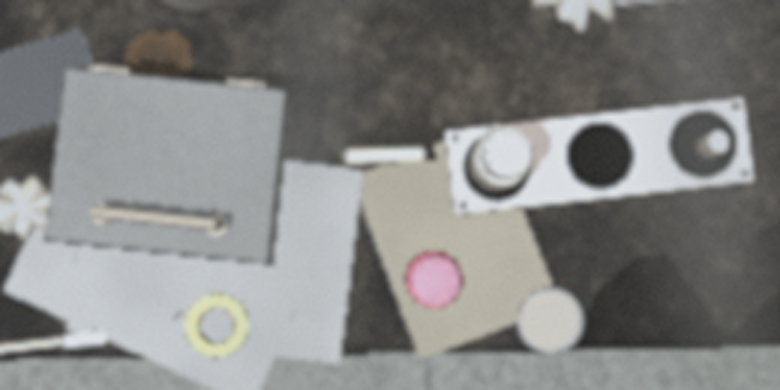

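View pics/s1.png

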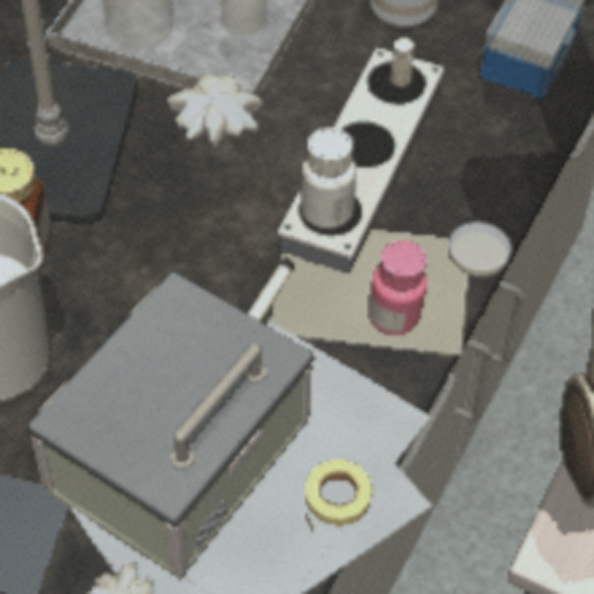

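The middle pad is clear. In the top crop the bottle's cap top is at about (507,153), the vial's cap at (715,142), and the bar runs from (95,210) to (225,225). Next I'll measure with masks.

```bash
python3 - <<'E'
from h import *
T=get_image('top');S=get_image('scene')
# middle pad by dark mask in both
def darkpad(d,box,z):
    x0,y0,x1,y1=box
    g=cv2.cvtColor(d['color'],cv2.COLOR_RGB2GRAY)[y0:y1,x0:x1]
    g=cv2.resize(g,None,fx=4,fy=4,interpolation=cv2.INTER_CUBIC)
    m=(g<90).astype(np.uint8)
    n,l,st,c=cv2.connectedComponentsWithStats(m)
    for i in range(1,n):
        if st[i,4]>300: 
            u,v=(c[i]+.5)/4-.5+np.array([x0,y0]); X=onz(d,u,v,z)
            print('dark',(u.round(1),v.round(1)),st[i],X.round(4))
darkpad(T,(386,218,414,244),.044)
darkpad(S,(343,180,372,208),.044)
# plate corners top, crop k=3 coords
cor=[(448,130),(742,98),(752,183),(460,213)]
P=[]
for u,v in cor:
    X=onz(T,200+(u+.5)/3-.5,180+(v+.5)/3-.5,.042);P.append(X);print(X.round(4))
P=np.array(P);print('centre',P.mean(0).round(4),[np.linalg.norm(P[i]-P[(i+1)%4]).round(4) for i in range(4)])
# scene corners
cs=[(378,47),(443,66),(349,267),(283,246)] # last at bottom edges, approx
tp=lambda u,v:(200+(u+.5)/3-.5,180+(v+.5)/3-.5)
sp=lambda u,v:(220+(u+.5)/2.7-.5,140+(v+.5)/2.7-.5)
print('bottle cap top z.151',onz(T,*tp(507,153),.151),tri(T,tp(507,153),S,sp(331,141)))
print('scene z.151',onz(S,*sp(331,141),.151))
print('vial',onz(T,*tp(717,142),.105),onz(S,*sp(404,45),.105),tri(T,tp(717,142),S,sp(404,45)))
a,b=tri(T,tp(97,212),S,sp(181,441)),tri(T,tp(222,226),S,sp(257,350))
print('bar',a,b,np.linalg.norm(a[0]-b[0]))
for q in[(97,212),(222,226)]:print(onz(T,*tp(*q),.176))
for q in[(181,441),(257,350)]:print(onz(S,*sp(*q),.176))
L=[tp(*q) for q in[(66,70),(285,92),(270,264),(45,240)]]
L=np.array([onz(T,*q,.136) for q in L]);print(L.round(4),[np.linalg.norm(L[i]-L[(i+1)%4]).round(4) for i in range(4)])
E
```

```text
dark (np.float64(399.5), np.float64(231.4)) [  15   15   82   81 5168] [ 0.5061 -0.2437  0.044 ]
dark (np.float64(356.8), np.float64(193.0)) [  20   23   71   64 3331] [ 0.5035 -0.2509  0.044 ]
dark (np.float64(369.0), np.float64(202.4)) [ 87  54  29  58 919] [ 0.4523 -0.2334  0.044 ]
[ 0.5357 -0.0839  0.042 ]
[ 0.5645 -0.3968  0.042 ]
[ 0.4739 -0.4043  0.042 ]
[ 0.4473 -0.0949  0.042 ]
centre [ 0.5054 -0.245   0.042 ] [np.float64(0.3142), np.float64(0.0909), np.float64(0.3106), np.float64(0.0891)]
bottle cap top z.151 [ 0.50108116 -0.13811133  0.151     ] (array([ 0.50098584, -0.13724599,  0.15959088]), np.float64(0.0013285009227318562))
scene z.151 [ 0.50491408 -0.14417779  0.151     ]
vial [ 0.51253999 -0.3562063   0.105     ] [ 0.51583022 -0.36114162  0.105     ] (array([ 0.51255603, -0.35457829,  0.11198123]), np.float64(0.001341625136056597))
bar (array([0.4492777 , 0.26759376, 0.17161167]), np.float64(0.0026200626991731884)) (array([0.43502802, 0.14552244, 0.17086459]), np.float64(0.0058676011111567766)) 0.12290247575685642
[0.44784888 0.2662786  0.176     ]
[0.43210189 0.14386244 0.176     ]
[0.44900939 0.2702427  0.176     ]
[0.43608709 0.14961063 0.176     ]
[[0.5941 0.3043 0.136 ]
 [0.5679 0.0831 0.136 ]
 [0.395  0.1002 0.136 ]
 [0.4227 0.3256 0.136 ]] [np.float64(0.2228), np.float64(0.1737), np.float64(0.2271), np.float64(0.1727)]
```

Pads from the strip: middle ≈ (0.505, -0.246), left ≈ (0.495, -0.1365), right ≈ (0.515, -0.3555), strip yaw about 5°. The bar's middle is ≈ (0.441, 0.206), with chest yaw about -7°. The sizes agree (strip 312x90 mm, lid 225x173 mm). I'll move above the vial and refine with the wrist camera.

servo_tool --pt "85 30 24 0 -1.6" --pt "85 30 24 0 -1.6" --pt "85 30 24 0 -1.6" --pt "85 30 24 0 -1.6" --pt "85 30 24 0 -1.6" --pt "85 30 24 0 -1.6" --pt "85 30 24 0 -1.6" --pt "85 30 24 0 -1.6" --pt "85 30 24 0 -1.6" --pt "85 20 15 0 -1.6" --squeeze 25

```text
clock: 1.13
ee_pos: [0.5188, -0.344, 0.3029]
orientation: [-0.03, 1.0, 0.001, -0.0]
ft_force: [-0.5, 0.4, 0.6]
finger_gap: 0.0851
```

```bash
cat >> h.py <<'E'
from scipy.spatial.transform import Rotation as Ro
def wrist():
    s=state();d=get_image('wrist')
    M=np.eye(4);M[:3,:3]=Ro.from_quat(s['orientation']).as_matrix();M[:3,3]=s['ee_pos']
    C=M@np.array(d['tool_from_camera']); d['R']=C[:3,:3].T; d['t']=-C[:3,:3].T@C[:3,3]; return s,d
E
python3 - <<'E'
from h import *
s,W=wrist();cv2.imwrite('pics/w1.png',W['color'][:,:,::-1]);np.save('w1.npy',W,allow_pickle=True)
print(s['ee_pos'],s['orientation'],W['tool_from_camera'],W['fx'])
E
```

```text
[ 0.51882349 -0.34397574  0.30285622] [-3.00941811e-02  9.99546836e-01  5.89129738e-04 -3.39051948e-04] [[-6.78927549e-04 -9.62540526e-01 -2.71137004e-01  6.83686364e-02]
 [ 9.99999762e-01 -6.21010747e-04 -2.99403531e-04  6.27281992e-04]
 [ 1.19809039e-04 -2.71137143e-01  9.62540719e-01 -6.95621250e-02]
 [ 0.00000000e+00  0.00000000e+00  0.00000000e+00  1.00000000e+00]] 412.7326993450211
```

View pics/w1.png

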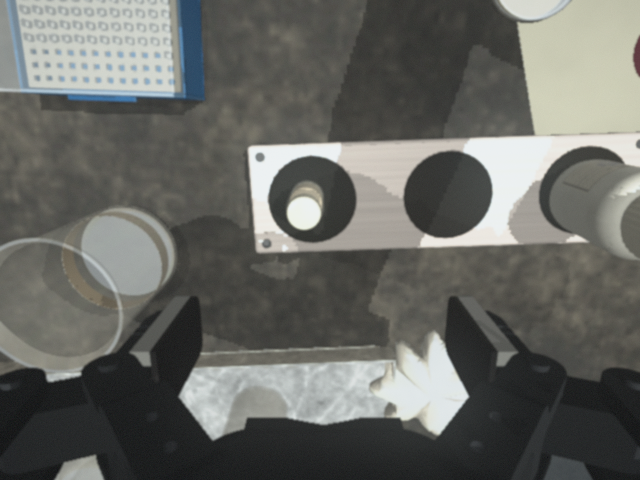

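The wrist picture shows the right pad centred near (312,199), the middle pad near (448,194), and the vial's cap at (304,212). The bottle on the left pad is partly visible at the right edge.

```bash
python3 - <<'E'
from h import *
W=np.load('w1.npy',allow_pickle=True).item()
g=cv2.cvtColor(W['color'],cv2.COLOR_RGB2GRAY)
m=(g<28).astype(np.uint8); m[:140]=0;m[255:]=0;m[:,:262]=0
n,l,st,c=cv2.connectedComponentsWithStats(m)
for i in range(1,n):
    if st[i,4]>1500:
        cs,_=cv2.findContours((l==i).astype(np.uint8),cv2.RETR_EXTERNAL,cv2.CHAIN_APPROX_NONE)
        h=cv2.convexHull(max(cs,key=len)); e=cv2.fitEllipse(h)
        print(st[i],e,onz(W,*e[0],.044).round(4))
x=g[180:240,270:340]; mm=(x>170).astype(np.uint8);n,l,st,c=cv2.connectedComponentsWithStats(mm)
for i in range(1,n):
    if st[i,4]>100:
        u,v=c[i]+[270,180];print('cap',u,v,st[i],onz(W,u,v,.105).round(4))
a=onz(W,249,147,.042);b=onz(W,258,252,.042);print(a,b)
a=onz(W,249,147,.042);b=onz(W,640,134,.042);print(a,b,np.arctan2(-(b-a)[0],(b-a)[1]))
E
```

```text
cap 303.9671772428884 212.14660831509846 [ 17  15  35  35 914] [ 0.5135 -0.3563  0.105 ]
cap 276.67054263565893 231.4108527131783 [  0  33  23  27 258] [ 0.5279 -0.3741  0.105 ]
[ 0.47839094 -0.40404193  0.042     ] [ 0.56509468 -0.39551317  0.042     ]
[ 0.47839094 -0.40404193  0.042     ] [ 0.45026933 -0.09941462  0.042     ] 0.09205388718450148
```

```bash
python3 - <<'E'
from h import *
W=np.load('w1.npy',allow_pickle=True).item()
g=cv2.cvtColor(W['color'],cv2.COLOR_RGB2GRAY)
print(g[195,400:500:6],g[170,300:360:5])
for th in (30,45,60):
  m=(g<th).astype(np.uint8); m[:148]=0;m[245:]=0;m[:,:264]=0
  n,l,st,c=cv2.connectedComponentsWithStats(m)
  for i in range(1,n):
    if 1500<st[i,4]<8000:
        cs,_=cv2.findContours((l==i).astype(np.uint8),cv2.RETR_EXTERNAL,cv2.CHAIN_APPROX_NONE)
        h=cv2.convexHull(max(cs,key=len)); e=cv2.fitEllipse(h)
        print(th,st[i],np.round(e[0]+e[1],1),onz(W,*e[0],.044).round(4))
E
```

```text
[197  50  56  54  53  56  55  56  67  67  67  68  70  71  72  77 239] [ 70  70  69  69  67  69  68  66  59 151 200 203]
60 [ 405  153   57   83 2672] [444.  193.8  75.7  84.4] [ 0.506  -0.2463  0.044 ]
60 [ 290  168   65   73 1598] [315.8 202.4  73.2  81.2] [ 0.5192 -0.3492  0.044 ]
```

```bash
python3 - <<'E'
from h import *
W=np.load('w1.npy',allow_pickle=True).item()
g=cv2.cvtColor(W['color'],cv2.COLOR_RGB2GRAY)
for th in (85,95,105):
  m=(g<th).astype(np.uint8); m[:148]=0;m[245:]=0;m[:,:266]=0
  n,l,st,c=cv2.connectedComponentsWithStats(m)
  for i in range(1,n):
    if 1500<st[i,4]<9000:
        cs,_=cv2.findContours((l==i).astype(np.uint8),cv2.RETR_EXTERNAL,cv2.CHAIN_APPROX_NONE)
        h=cv2.convexHull(max(cs,key=len)); e=cv2.fitEllipse(h)
        print(th,st[i],np.round(e[0]+e[1],1),onz(W,*e[0],.044).round(4))
s=state()
R=Ro.from_quat(s['orientation']).as_matrix();print(R[:,1],s['clock'])
E
```

```text
85 [ 404  152   87   85 5776] [447.2 194.1  82.3  89.1] [ 0.5061 -0.2437  0.044 ]
85 [ 269  157   87   85 4170] [312.2 199.1  84.5  86. ] [ 0.5166 -0.3522  0.044 ]
95 [ 404  151   87   86 5833] [447.2 194.1  82.7  89.6] [ 0.5061 -0.2437  0.044 ]
95 [ 269  157   87   85 4274] [312.2 199.1  85.   86.4] [ 0.5167 -0.3522  0.044 ]
105 [ 539  148   84   97 3088] [588.9 195.7  96.7  98.3] [ 0.5006 -0.1292  0.044 ]
105 [ 404  151   88   86 5897] [447.2 194.   83.1  90.1] [ 0.506  -0.2437  0.044 ]
105 [ 269  157   87   86 4391] [312.2 199.1  85.5  86.9] [ 0.5167 -0.3522  0.044 ]
[-6.23356794e-02  9.98054771e-01  9.67796315e-04] 1.1833
```

The wrist and top views agree on the middle pad (0.506, -0.2437). Right pad ≈ (0.516, -0.353), left ≈ (0.496, -0.134), and the vial is at (0.513, -0.356). I'll go down on the vial.

servo_tool --pt "85 -3 -6 -35 0.9" --pt "85 -3 -6 -35 0.9" --pt "85 0 0 -35 0" --pt "85 0 0 -30 0" --pt "85 0 0 -20 0" --pt "85 0 0 -12 0" --pt "85 0 0 0 0"

```text
clock: 1.77
ee_pos: [0.5182, -0.3518, 0.1314]
orientation: [-0.052, 0.999, -0.001, 0.004]
ft_force: [-0.8, 0.4, -0.9]
finger_gap: 0.0849
```

servo_tool --pt "85 -5 -4.5 -4 0" --pt "85 0 0 0 0" --pt "85 0 0 0 0"

```text
clock: 2.02
ee_pos: [0.513, -0.3575, 0.1279]
orientation: [-0.052, 0.999, -0.002, 0.004]
ft_force: [0.3, -0.4, 0.9]
finger_gap: 0.0851
```

```bash
python3 - <<'E'
from h import *
s,W=wrist();cv2.imwrite('pics/w2.png',W['color'][:,:,::-1])
print(s['clock'],s['ee_pos'],s['orientation'],s['qd'].round(3))
E
```

```text
2.0167 [ 0.51300718 -0.35746417  0.12794598] [-0.05235861  0.99861732 -0.00187843  0.00430036] [-0.015 -0.004 -0.004 -0.004 -0.006  0.006]
```

View pics/w2.png

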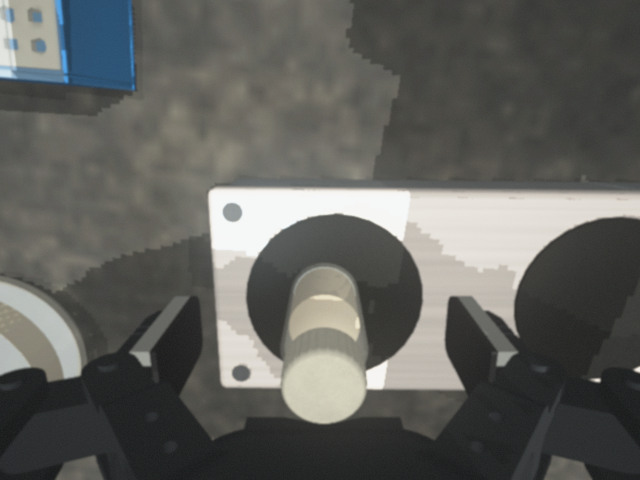

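The vial stands centred between the fingers, at about column 325. I'll close now.

servo_tool --pt "20 0 0 0 0" --pt "20 0 0 0 0" --pt "20 0 0 0 0" --pt "20 0 0 0 0" --pt "20 0 0 0 0" --pt "20 0 0 0 0" --pt "20 0 0 0 0" --pt "20 0 0 0 0" --squeeze 25

```text
clock: 2.73
ee_pos: [0.5147, -0.3581, 0.1329]
orientation: [-0.053, 0.999, -0.004, 0.008]
ft_force: [0.6, -0.2, 0.7]
finger_gap: 0.0257
```

servo_tool --pt "20 0 0 0 0" --pt "20 0 0 0 0"

```text
clock: 2.9
ee_pos: [0.5146, -0.358, 0.1326]
orientation: [-0.053, 0.999, -0.004, 0.008]
ft_force: [-0.9, -0.2, -0.9]
finger_gap: 0.0259
```

```bash
python3 - <<'E'
from h import *
s,W=wrist();cv2.imwrite('pics/w3.png',W['color'][:,:,::-1])
print(s['clock'],s['ee_pos'],s['orientation'],s['qd'].round(3),s['finger_gap'],s['joints'].round(4))
E
```

```text
2.9 [ 0.51464922 -0.35804563  0.13263265] [-0.05255259  0.99857864 -0.00360592  0.00811934] [-0.     0.002 -0.001 -0.002 -0.001 -0.   ] 0.02591014905456239 [-3.5000e-01  5.4410e-01 -2.0190e-01  4.0000e-04 -8.0700e-01 -1.1159e+00]
```

View pics/w3.png

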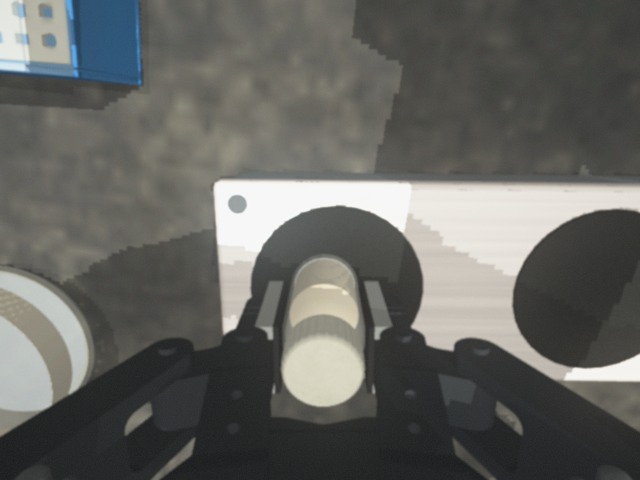

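The vial is held (gap 26 mm). I'll lift it and carry it to the middle pad.

servo_tool --pt "20 0 0 15 0" --pt "20 0 0 15 0" --pt "20 -2 28 5 0" --pt "20 -2 28 0 0" --pt "20 -2 28 0 0" --pt "20 -2 25 0 0" --pt "20 0 0 0 0"

```text
clock: 3.53
ee_pos: [0.5054, -0.247, 0.1675]
orientation: [-0.05, 0.999, -0.003, 0.008]
ft_force: [-0.3, 0.1, -0.6]
finger_gap: 0.0254
```

```bash
python3 - <<'E'
from h import *
s,W=wrist();cv2.imwrite('pics/w4.png',W['color'][:,:,::-1])
print(s['clock'],s['ee_pos'],s['orientation'],s['qd'].round(3),s['finger_gap'],s['joints'].round(4))
E
```

```text
3.5333 [ 0.50537776 -0.2470313   0.16754016] [-0.04996512  0.99871691 -0.00326785  0.00757256] [-0.026  0.011  0.027  0.02   0.003  0.022] 0.025389717647258142 [-0.1653  0.4105 -0.3361  0.0044 -0.808  -1.3085]
```

View pics/w4.png

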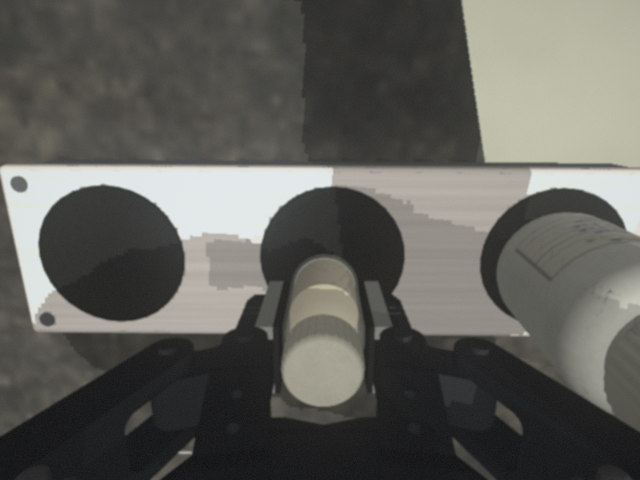

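The vial hangs upright over the middle pad. I'll lower it.

servo_tool --pt "20 0 3 -16 0" --pt "20 0 0 -12 0" --pt "20 0 0 -5 0" --pt "20 0 0 0 0" --pt "20 0 0 0 0"

```text
clock: 4.0
ee_pos: [0.5078, -0.2475, 0.135]
orientation: [-0.05, 0.999, -0.005, 0.01]
ft_force: [0.3, -0.4, -0.7]
finger_gap: 0.0258
```

servo_tool --pt "20 0 2 -3 0" --pt "20 0 0 0 0" --pt "20 0 0 0 0"

```text
clock: 4.25
ee_pos: [0.5089, -0.247, 0.1332]
orientation: [-0.05, 0.999, -0.005, 0.011]
ft_force: [-0.2, -1.3, 0.4]
finger_gap: 0.0259
```

servo_tool --pt "40 0 0 0 0" --pt "60 0 0 0 0" --pt "85 0 0 0 0" --pt "85 0 0 0 0"

```text
clock: 4.58
ee_pos: [0.5091, -0.2472, 0.1341]
orientation: [-0.049, 0.999, -0.006, 0.012]
ft_force: [0.6, 0.1, 0.0]
finger_gap: 0.0728
```

servo_tool --pt "85 0 0 30 0" --pt "85 0 0 40 0" --pt "85 0 0 40 0" --pt "85 0 0 20 0" --pt "85 0 0 0 0"

```text
clock: 5.0
ee_pos: [0.5063, -0.2466, 0.267]
orientation: [-0.049, 0.999, -0.005, 0.008]
ft_force: [-0.2, -0.5, 1.0]
finger_gap: 0.0853
```

```bash
python3 - <<'E'
from h import *
s,W=wrist();cv2.imwrite('pics/w5.png',W['color'][:,:,::-1]);np.save('w5.npy',W,allow_pickle=True)
print(s['clock'],s['ee_pos'],s['orientation'],s['qd'].round(3),s['finger_gap'],s['joints'].round(4))
E
```

```text
5.0 [ 0.50633501 -0.24658729  0.26703603] [-0.04928604  0.99874024 -0.00481232  0.00810369] [ 0.001 -0.009 -0.008 -0.008  0.014  0.002] 0.08529170161399763 [-0.163   0.3029 -0.2146  0.007  -1.0355 -1.3127]
```

View pics/w5.png

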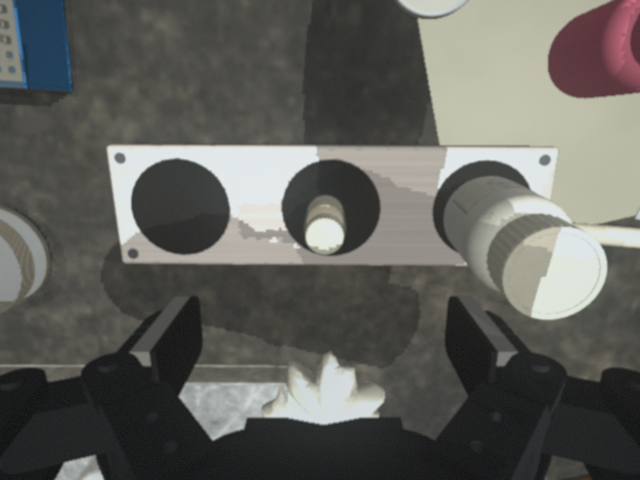

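The vial stands upright on the middle pad (cap at 325,234). The right pad is empty at (181,206), and the bottle's cap top is at about (553,267).

```bash
cat >> h.py <<'E'
def pads(W,box,th=85):
    g=cv2.cvtColor(W['color'],cv2.COLOR_RGB2GRAY);x0,y0,x1,y1=box
    m=np.zeros_like(g);m[y0:y1,x0:x1]=(g<th)[y0:y1,x0:x1]
    n,l,st,c=cv2.connectedComponentsWithStats(m)
    for i in range(1,n):
        if st[i,4]>1200:
            cs,_=cv2.findContours((l==i).astype(np.uint8),cv2.RETR_EXTERNAL,cv2.CHAIN_APPROX_NONE)
            e=cv2.fitEllipse(cv2.convexHull(max(cs,key=len)));print('pad',st[i],np.round(e[0]+e[1],1),onz(W,*e[0],.044).round(4))
E
python3 - <<'E'
from h import *
W=np.load('w5.npy',allow_pickle=True).item()
pads(W,(125,152,400,262))
print('vial',onz(W,324,234,.105).round(4))
for p in[(553,267),(556,267)]:print('bottle',onz(W,*p,.151).round(4))
# edges of cap: left/right/up/down
for p in[(607,265),(502,270),(560,215),(550,320)]:print(onz(W,*p,.151).round(4))
print(onz(W,109,146,.042),onz(W,556,149,.042),onz(W,123,263,.042))
E
```

```text
pad [ 132  160   97   94 7103] [180.  206.5  90.2  99.9] [ 0.5163 -0.3521  0.044 ]
pad [ 283  160   97   95 5214] [331.  207.3  94.7  96.7] [ 0.5059 -0.2428  0.044 ]
vial [ 0.5078 -0.2472  0.105 ]
bottle [ 0.499 -0.138  0.151]
bottle [ 0.4989 -0.1366  0.151 ]
[ 0.4954 -0.1129  0.151 ]
[ 0.503  -0.1617  0.151 ]
[ 0.4737 -0.1414  0.151 ]
[ 0.5268 -0.1323  0.151 ]
[ 0.47795169 -0.40256088  0.042     ] [ 0.44914823 -0.09107712  0.042     ] [ 0.56567862 -0.39633756  0.042     ]
```

servo_tool --pt "85 -3 37 0 0" --pt "85 -2 37 0 0" --pt "85 -2 34 0 0" --pt "85 0 0 0 0" --pt "85 0 0 0 0"

```text
clock: 5.47
ee_pos: [0.4954, -0.1353, 0.2594]
orientation: [-0.046, 0.999, -0.003, 0.003]
ft_force: [0.6, -0.3, 0.1]
finger_gap: 0.0851
```

```bash
python3 - <<'E'
from h import *
s,W=wrist();cv2.imwrite('pics/w6.png',W['color'][:,:,::-1]);np.save('w6.npy',W,allow_pickle=True)
print(s['clock'],s['ee_pos'],s['orientation'],s['qd'].round(3),s['finger_gap'],s['joints'].round(4))
E
```

```text
5.4667 [ 0.49539756 -0.13528834  0.25936966] [-0.0462888   0.99891804 -0.00320433  0.00313423] [ 0.05  -0.004 -0.042 -0.017  0.009 -0.021] 0.08505298129881042 [ 0.0528  0.2321 -0.3359  0.0077 -0.9965 -1.5351]
```

View pics/w6.png

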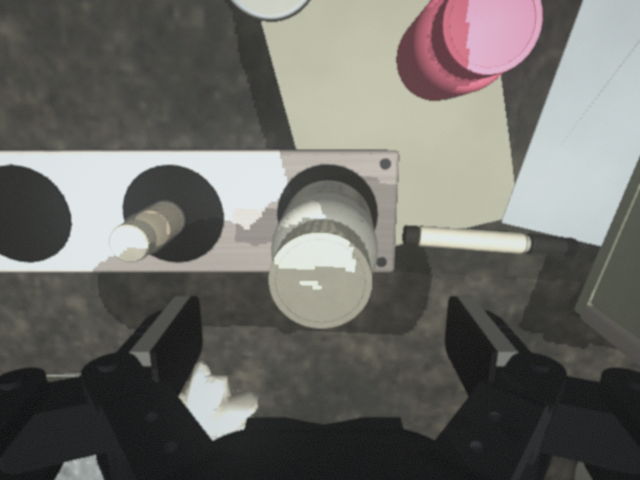

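The bottle's cap top is at (321,280), almost centred between the fingers. The marker end at (405,235) lies on the bench, well below the fingertips.

```bash
python3 - <<'E'
from h import *
W=np.load('w6.npy',allow_pickle=True).item()
for p in[(321,280),(270,280),(372,280),(321,232),(321,328)]:print(onz(W,*p,.151).round(4))
pads(W,(280,160,380,262));
s=state();print(Ro.from_quat(s['orientation']).as_matrix()[:,2])
E
```

```text
[ 0.5016 -0.1359  0.151 ]
[ 0.5039 -0.1595  0.151 ]
[ 0.4994 -0.1124  0.151 ]
[ 0.4785 -0.138   0.151 ]
[ 0.5264 -0.1337  0.151 ]
pad [ 280  165   97   63 1724] [327.9 211.5  93.2  97.7] [ 0.4942 -0.133   0.044 ]
[ 0.00600225 -0.00585144 -0.99996487]
```

servo_tool --pt "85 2 0 -30 0" --pt "85 2 0 -30 0" --pt "85 0 0 -20 0" --pt "85 0 0 -10 0" --pt "85 0 0 -3 0" --pt "85 0 0 0 0"

```text
clock: 6.02
ee_pos: [0.4983, -0.1402, 0.1593]
orientation: [-0.043, 0.999, -0.003, 0.001]
ft_force: [0.3, 0.1, -0.6]
finger_gap: 0.0852
```

servo_tool --pt "85 2 4 3 0" --pt "85 0 0 0 0" --pt "85 0 0 0 0"

```text
clock: 6.27
ee_pos: [0.5011, -0.1374, 0.1631]
orientation: [-0.042, 0.999, -0.004, 0.001]
ft_force: [0.6, 0.5, 0.8]
finger_gap: 0.0848
```

```bash
python3 - <<'E'
from h import *
s,W=wrist();cv2.imwrite('pics/w7.png',W['color'][:,:,::-1])
print(s['clock'],s['ee_pos'],s['orientation'],s['qd'].round(3),s['finger_gap'])
E
```

```text
6.2667 [ 0.50105075 -0.13739147  0.16307932] [-0.04160843  0.99912679 -0.0035156   0.00142754] [-0.001 -0.014  0.026  0.008 -0.004 -0.002] 0.08479485246493466
```

View pics/w7.png

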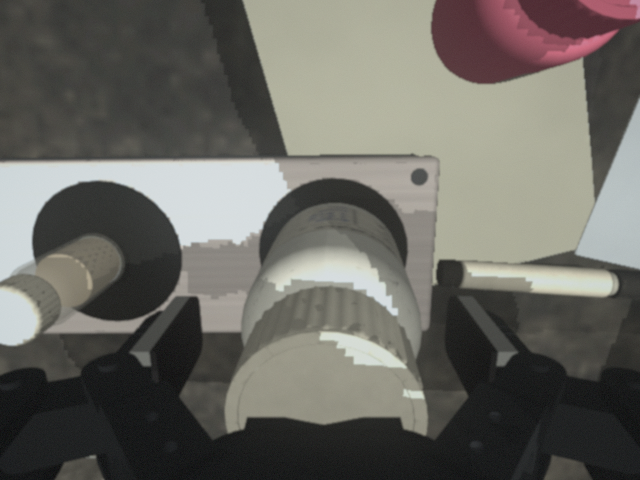

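The bottle is between the fingers with the cap clear of the gripper body. I'll close.

servo_tool --pt "50 0 0 0 0" --pt "50 0 0 0 0" --pt "50 0 0 0 0" --pt "50 0 0 0 0" --pt "50 0 0 0 0" --pt "50 0 0 0 0" --squeeze 35

```text
clock: 6.82
ee_pos: [0.502, -0.1368, 0.1657]
orientation: [-0.042, 0.999, -0.003, 0.004]
ft_force: [0.7, 0.4, 0.0]
finger_gap: 0.0582
```

servo_tool --pt "50 0 0 10 0" --pt "50 0 0 20 0" --pt "50 0 0 30 0" --pt "50 0 0 30 0" --pt "50 0 0 0 0"

```text
clock: 7.23
ee_pos: [0.4991, -0.1372, 0.2581]
orientation: [-0.042, 0.999, -0.004, -0.001]
ft_force: [0.9, 0.8, -2.4]
finger_gap: 0.0579
```

```bash
python3 - <<'E'
from h import *
s,W=wrist();cv2.imwrite('pics/w8.png',W['color'][:,:,::-1]);np.save('w8.npy',W,allow_pickle=True)
print(s['clock'],s['ee_pos'],s['orientation'],s['qd'].round(3),s['finger_gap'])
pads(W,(0,100,640,300))
E
```

```text
7.2333 [ 0.49910612 -0.13720836  0.25805342] [-4.17302498e-02  9.99122324e-01 -3.55270523e-03 -7.39662107e-04] [ 0.001  0.034 -0.06  -0.038  0.028 -0.   ] 0.057901182825672304
pad [    0   100   297    50 12686] [144.4 122.6  87.3 331. ] [ 0.4458 -0.2623  0.044 ]
pad [ 509  100   37   52 1243] [ 552.5 -138.1   63.   585.2] [ 0.282  -0.0253  0.044 ]
pad [ 281  162  100   59 3292] [330.4 210.6  96.9  99.5] [ 0.4952 -0.1334  0.044 ]
pad [ 126  165  100   97 5513] [175.4 212.6  92.9 102.9] [ 0.5059 -0.2425  0.044 ]
pad [   0  166   73   96 5769] [ 22.1 213.8  88.4 106.6] [ 0.516  -0.3512  0.044 ]
pad [  398   179   242   121 11469] [519.1 232.1 191.3 259.5] [0.4995 0.0018 0.044 ]
pad [ 598  202   42   98 2087] [583.6 327.4  12.   33.1] [0.5695 0.0663 0.044 ]
pad [   0  272  248   28 5970] [143.9 286.2  28.4 537.5] [ 0.5643 -0.2667  0.044 ]
```

View pics/w8.png

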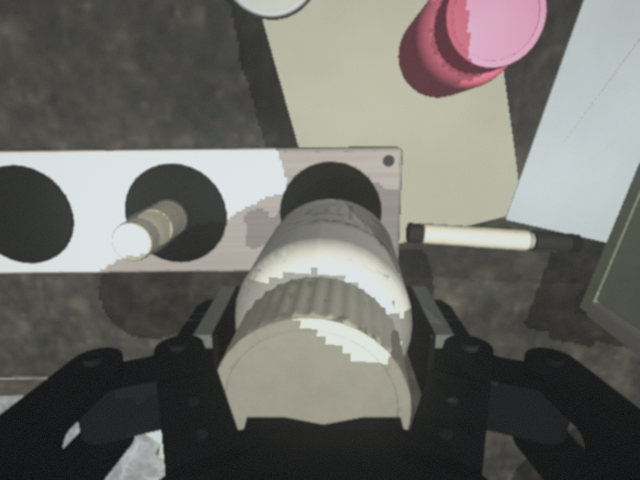

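The bottle hangs nearly plumb in the fingers and its visible foot edge tops out at about (332,197). The vial is still standing. I'll work out the foot's position relative to the tool.

```bash
python3 - <<'E'
from h import *
W=np.load('w8.npy',allow_pickle=True).item()
crop(W,220,180,440,320,3.4,'pics/w8c.png')
for v in(196,198,200):print(onz(W,330,v,.136).round(4))
# predicted foot circle for centre at TCP xy
for c in [(.499,-.137),(.503,-.137)]:
  q=[proj(W,np.array([c[0]+.03*np.cos(a),c[1]+.03*np.sin(a),.136])) for a in np.radians([90,135,180,225,270])]
  print(np.round(q,0).tolist())
E
```

```text
[ 0.4674 -0.137   0.136 ]
[ 0.4683 -0.1369  0.136 ]
[ 0.4693 -0.1368  0.136 ]
[[385.0, 264.0], [372.0, 221.0], [330.0, 199.0], [284.0, 214.0], [263.0, 254.0]]
[[384.0, 272.0], [371.0, 229.0], [329.0, 208.0], [283.0, 222.0], [263.0, 262.0]]
```

View pics/w8c.png

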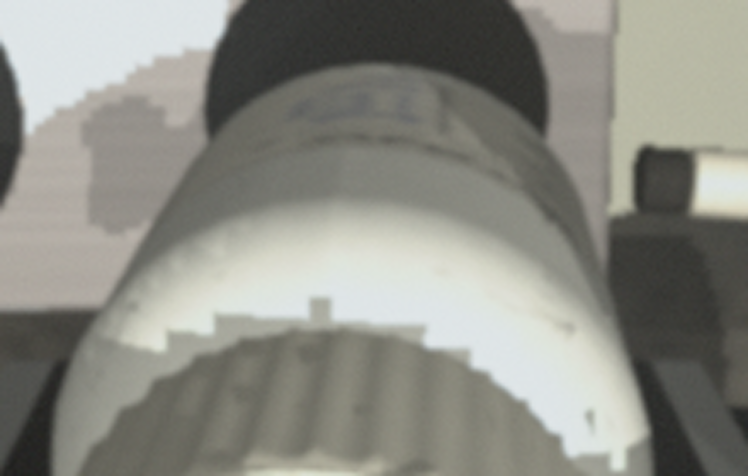

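The foot is within about 1 mm of the tool axis. I'll carry the bottle over the vial (31 mm margin) to the right pad.

servo_tool --pt "50 3 -30 0 0" --pt "50 3 -38 0 0" --pt "50 3 -38 0 0" --pt "50 3 -38 0 0" --pt "50 3 -38 0 0" --pt "50 3 -32 0 0" --pt "50 0 0 0 0" --pt "50 0 0 0 0"

```text
clock: 7.95
ee_pos: [0.5116, -0.358, 0.2497]
orientation: [-0.043, 0.999, 0.001, -0.007]
ft_force: [0.1, 0.0, -2.1]
finger_gap: 0.0582
```

```bash
python3 - <<'E'
from h import *
s,W=wrist();cv2.imwrite('pics/w9.png',W['color'][:,:,::-1]);np.save('w9.npy',W,allow_pickle=True)
print(s['clock'],s['ee_pos'],s['orientation'],s['qd'].round(3),s['finger_gap'])
pads(W,(260,140,640,280))
E
```

```text
7.95 [ 0.5115904  -0.35802316  0.24966634] [-0.04298311  0.99904865  0.00103187 -0.0072929 ] [-0.052  0.045  0.019  0.012  0.007  0.013] 0.058202784274277816
pad [ 339  140  197   24 3647] [429.6 150.1  29.3 242.4] [ 0.4569 -0.2913  0.044 ]
pad [ 436  179  102   98 5300] [486.8 227.7  94.3 104.8] [ 0.5059 -0.2438  0.044 ]
pad [ 279  181   99   42 1419] [328.8 225.9  90.1  99.2] [ 0.5138 -0.3529  0.044 ]
pad [ 593  180   47   96 3388] [645.1 226.3  90.6 110.3] [ 0.4957 -0.1347  0.044 ]
```

View pics/w9.png

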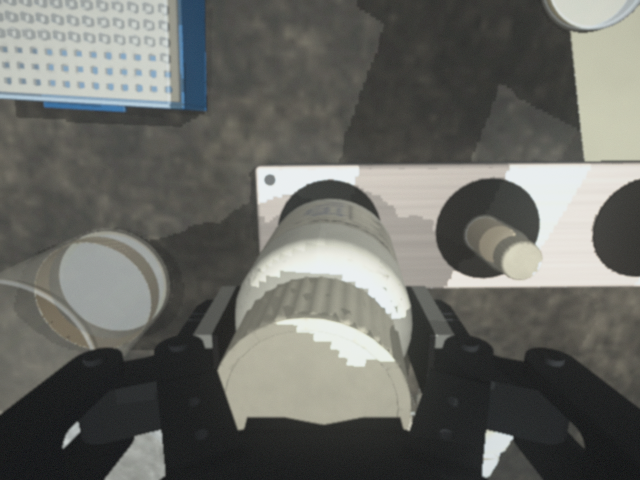

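The bottle is over the right pad and the vial still stands at (520,260). I'll go down in two stages.

servo_tool --pt "50 3 2 -20 0" --pt "50 1 1 -25 0" --pt "50 0 0 -18 0" --pt "50 0 0 -5 0" --pt "50 0 0 0 0"

```text
clock: 8.42
ee_pos: [0.5147, -0.3495, 0.1791]
orientation: [-0.045, 0.999, 0.002, -0.008]
ft_force: [-0.8, -0.6, -2.3]
finger_gap: 0.0578
```

```bash
python3 - <<'E'
from h import *
s,W=wrist();cv2.imwrite('pics/w10.png',W['color'][:,:,::-1]);np.save('w10.npy',W,allow_pickle=True)
print(s['clock'],s['ee_pos'],s['orientation'],s['qd'].round(3),s['finger_gap'])
p=s['ee_pos']; zf=p[2]-.1217;print('foot z',zf)
crop(W,220,170,440,320,3.4,'pics/w10c.png')
c=p[:2]
q=[proj(W,np.array([c[0]+.03*np.cos(a),c[1]+.03*np.sin(a),zf])) for a in np.radians([90,135,180,225,270])]
print((np.array(q)-[220,170])*3.4)
c=(.5162,-.3525)
q=[proj(W,np.array([c[0]+.036*np.cos(a),c[1]+.036*np.sin(a),.044])) for a in np.radians([90,135,180,225,270])]
print('pad',(np.array(q)-[220,170])*3.4)
E
```

```text
8.4167 [ 0.51469378 -0.34952013  0.17909106] [-0.04537903  0.99893451  0.00165158 -0.00823781] [ 0.02   0.    -0.025 -0.005 -0.005 -0.002] 0.05784324519788021
foot z 0.05739106126025892
[[549.46452559 333.34830801]
 [506.67455285 187.0549888 ]
 [362.95116122 112.95697371]
 [206.88111366 160.98387737]
 [136.63001137 298.57753985]]
pad [[555.42819616 314.4908828 ]
 [507.26650078 148.57484369]
 [344.56544594  64.06404752]
 [168.2493601  118.84193641]
 [ 90.17881927 275.13243548]]
```

View pics/w10c.png

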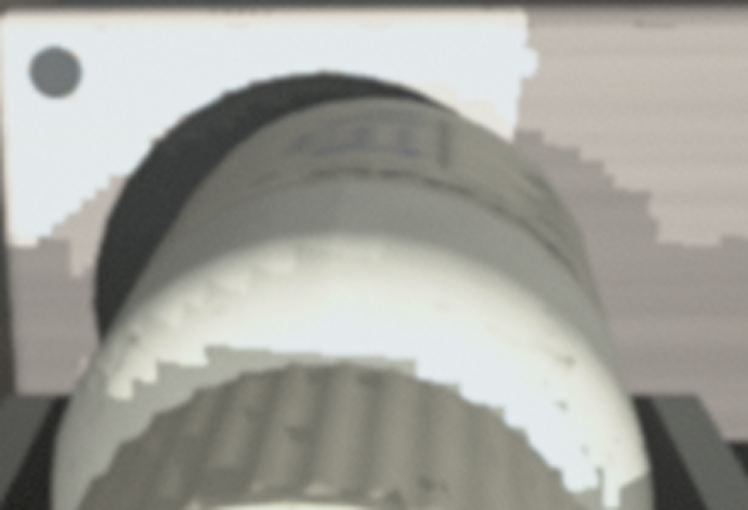

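```bash
python3 - <<'E'
from h import *
W=np.load('w10.npy',allow_pickle=True).item()
f=lambda u,v,z:onz(W,220+u/3.4,170+v/3.4,z).round(4)
print('pad near edge',f(325,73,.044),'left edge',f(97,290,.044))
print('foot near edge',f(375,97,.0574))
# side silhouettes of foot: left flank tangent (200,190)
E
```

```text
pad near edge [ 0.4818 -0.3553  0.044 ] left edge [ 0.5185 -0.3874  0.044 ]
foot near edge [ 0.4823 -0.3481  0.0574]
```

Relative to the pad centre (0.517, -0.352), the foot is at about (0.5125, -0.346). I'll shift +5, -6.5 mm while lowering.

servo_tool --pt "50 4 -6 -6 0" --pt "50 1 -1 -4 0" --pt "50 0 0 0 0" --pt "50 0 0 0 0"

```text
clock: 8.8
ee_pos: [0.5225, -0.3567, 0.1728]
orientation: [-0.047, 0.999, -0.0, -0.005]
ft_force: [-0.6, 0.2, -2.1]
finger_gap: 0.0579
```

```bash
python3 - <<'E'
from h import *
s,W=wrist();cv2.imwrite('pics/w11.png',W['color'][:,:,::-1]);np.save('w11.npy',W,allow_pickle=True)
print(s['clock'],s['ee_pos'],s['orientation'],s['qd'].round(3),s['finger_gap'])
crop(W,220,170,440,320,3.4,'pics/w11c.png')
E
```

```text
8.8 [ 0.52248794 -0.35671602  0.1728274 ] [-4.68407888e-02  9.98889808e-01 -1.59299979e-04 -5.00674490e-03] [-0.003  0.001  0.01  -0.001 -0.001 -0.002] 0.05787948761300452
```

View pics/w11c.png

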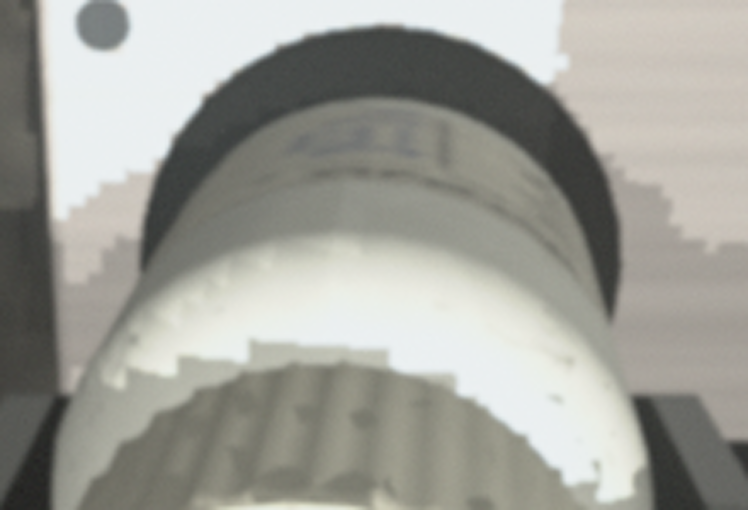

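```bash
python3 - <<'E'
from h import *
W=np.load('w11.npy',allow_pickle=True).item()
f=lambda u,v,z:onz(W,220+u/3.4,170+v/3.4,z).round(4)
zf=.1728-.1217
print('pad',f(388,27,.044),f(145,240,.044),f(620,260,.044),'foot',f(378,97,zf),f(378,97,.044))
E
```

```text
pad [ 0.482  -0.3547  0.044 ] [ 0.5167 -0.3873  0.044 ] [ 0.5132 -0.3169  0.044 ] foot [ 0.4908 -0.3553  0.0511] [ 0.4921 -0.3551  0.044 ]
```

I'll shift x by -3 mm, lower the last 7 mm, then release.

servo_tool --pt "50 -4 0 -5 0" --pt "50 0 0 -3 0" --pt "50 0 0 0 0"

```text
clock: 9.1
ee_pos: [0.5185, -0.3571, 0.166]
orientation: [-0.047, 0.999, -0.001, -0.004]
ft_force: [0.2, 0.9, -1.0]
finger_gap: 0.0577
```

servo_tool --pt "50 0 0 -1.5 0" --pt "60 0 0 0 0" --pt "65 0 0 0 0" --pt "75 0 0 0 0" --pt "85 0 0 0 0" --pt "85 0 0 0 0"

```text
clock: 9.6
ee_pos: [0.5194, -0.3577, 0.1671]
orientation: [-0.047, 0.999, -0.002, -0.002]
ft_force: [1.0, 0.3, -0.2]
finger_gap: 0.0849
```

servo_tool --pt "85 0 0 20 0" --pt "85 0 0 35 0" --pt "85 0 0 35 0" --pt "85 0 0 15 0" --pt "85 0 0 0 0"

```text
clock: 10.02
ee_pos: [0.5175, -0.3574, 0.2732]
orientation: [-0.047, 0.999, -0.001, -0.005]
ft_force: [0.9, 0.0, 0.4]
finger_gap: 0.0849
```

```bash
python3 - <<'E'
from h import *
s,W=wrist();cv2.imwrite('pics/w12.png',W['color'][:,:,::-1]);np.save('w12.npy',W,allow_pickle=True)
print(s['clock'],s['ee_pos'],s['orientation'],s['qd'].round(3),s['finger_gap'])
E
```

```text
10.0167 [ 0.51752023 -0.35735839  0.27323979] [-0.04682355  0.99888935 -0.00101454 -0.00515761] [-0.002 -0.009  0.003 -0.001  0.011 -0.   ] 0.08488674831033101
```

View pics/w12.png

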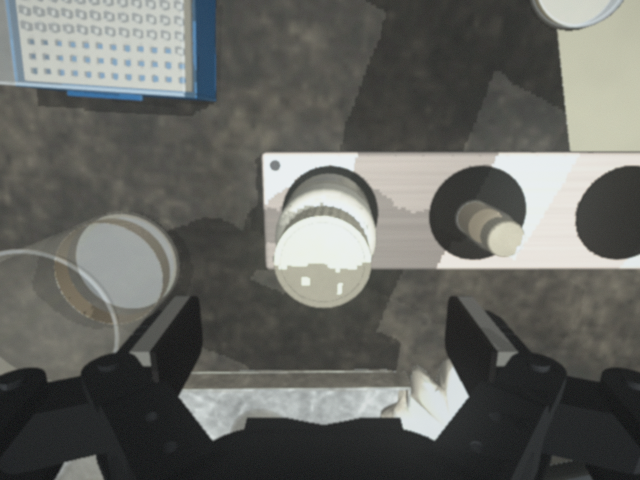

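The bottle stands on the right pad, cap at about (323,260). The vial is still on the middle pad with its cap at (504,238).

```bash
python3 - <<'E'
from h import *
W=np.load('w12.npy',allow_pickle=True).item()
pads(W,(270,158,545,265))
print('vial',onz(W,504,238,.105).round(4),'bottle cap',onz(W,323,259,.151).round(4))
E
```

```text
pad [ 430  166   95   93 4606] [476.8 212.1  88.7  97.5] [ 0.5059 -0.2438  0.044 ]
vial [ 0.5087 -0.2488  0.105 ] bottle cap [ 0.5164 -0.3572  0.151 ]
```

servo_tool --pt "85 -3 38 0 0" --pt "85 -3 38 0 0" --pt "85 -3 34 0 0" --pt "85 0 0 0 0" --pt "85 0 0 0 0"

```text
clock: 10.48
ee_pos: [0.5047, -0.2438, 0.2639]
orientation: [-0.044, 0.999, 0.002, -0.01]
ft_force: [0.4, -0.7, 0.4]
finger_gap: 0.0849
```

```bash
python3 - <<'E'
from h import *
s,W=wrist();cv2.imwrite('pics/w13.png',W['color'][:,:,::-1]);np.save('w13.npy',W,allow_pickle=True)
print(s['clock'],s['ee_pos'],s['orientation'],s['qd'].round(3),s['finger_gap'])
pads(W,(100,140,600,275))
E
```

```text
10.4833 [ 0.50472969 -0.24380002  0.26391959] [-0.04398699  0.99897721  0.00158372 -0.01035199] [ 0.05  -0.014 -0.056 -0.019  0.01  -0.018] 0.08486858481559935
pad [ 282  140  146   19 2511] [349.7 148.6  23.4 192.3] [ 0.453  -0.2285  0.044 ]
pad [ 425  173   97   94 7131] [473.2 219.8  90.8  99.8] [ 0.4956 -0.1342  0.044 ]
pad [ 135  175   85   94 1352] [171.3 222.   90.2  99.6] [ 0.5161 -0.3517  0.044 ]
pad [ 274  174   98   95 5233] [322.5 221.1  94.7  97. ] [ 0.506  -0.2428  0.044 ]
pad [ 534  232   66   43 1533] [566.6 268.   65.6 106.6] [ 0.5262 -0.0579  0.044 ]
```

View pics/w13.png

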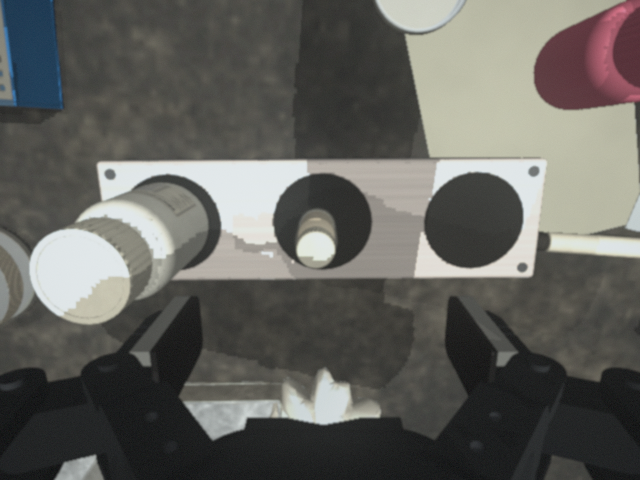

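servo_tool --pt "85 2 -2 -35 0" --pt "85 2 -1 -35 0" --pt "85 0 0 -30 0" --pt "85 0 0 -18 0" --pt "85 0 0 -8 0" --pt "85 0 0 0 0" --pt "85 0 0 0 0"

```text
clock: 11.12
ee_pos: [0.508, -0.252, 0.1297]
orientation: [-0.041, 0.999, 0.001, -0.011]
ft_force: [-0.5, 0.6, 0.3]
finger_gap: 0.0853
```

```bash
python3 - <<'E'
from h import *
W=np.load('w13.npy',allow_pickle=True).item();print(onz(W,315.5,248,.105))
s,W=wrist();cv2.imwrite('pics/w14.png',W['color'][:,:,::-1])
R=Ro.from_quat(s['orientation']).as_matrix();print(s['clock'],s['ee_pos'],s['orientation'],'grasp',s['ee_pos']+.054*R[:,2])
E
```

```text
[ 0.50814222 -0.24683026  0.105     ]
11.1167 [ 0.50799644 -0.25201826  0.12974894] [-0.04079832  0.99910523  0.00124217 -0.0110766 ] grasp [ 0.50679577 -0.25193303  0.07576236]
```

View pics/w14.png

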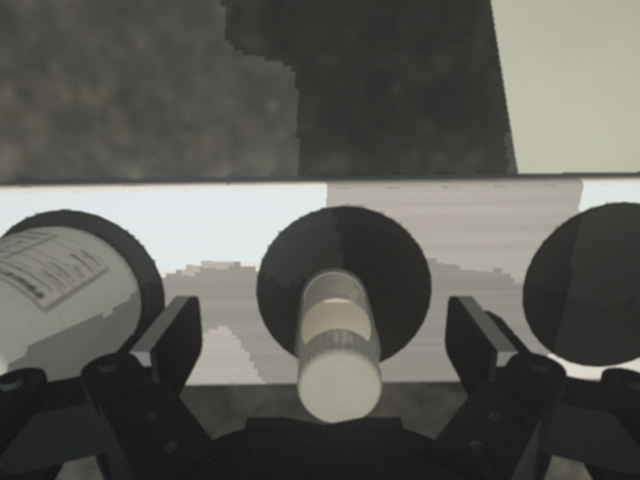

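The vial is slightly right of centre (column 340), so I'll shift +4 mm in y and close.

servo_tool --pt "85 1 4 -2 0" --pt "85 0 0 0 0" --pt "20 0 0 0 0" --pt "20 0 0 0 0" --pt "20 0 0 0 0" --pt "20 0 0 0 0" --pt "20 0 0 0 0" --pt "20 0 0 0 0" --pt "20 0 0 0 0" --pt "20 0 0 0 0" --squeeze 25

```text
clock: 12.0
ee_pos: [0.5124, -0.2484, 0.1344]
orientation: [-0.041, 0.999, -0.0, -0.004]
ft_force: [0.3, 0.7, 0.3]
finger_gap: 0.0257
```

servo_tool --pt "20 0 0 15 0" --pt "20 0 0 15 0" --pt "20 -3 28 5 0" --pt "20 -3 28 0 0" --pt "20 -3 28 0 0" --pt "20 -3 27 0 0" --pt "20 0 0 0 0" --pt "20 0 0 0 0"

```text
clock: 12.67
ee_pos: [0.4991, -0.1343, 0.1696]
orientation: [-0.039, 0.999, -0.0, -0.005]
ft_force: [0.9, -0.6, -0.9]
finger_gap: 0.0258
```

```bash
python3 - <<'E'
from h import *
s,W=wrist();cv2.imwrite('pics/w15.png',W['color'][:,:,::-1]);np.save('w15.npy',W,allow_pickle=True)
print(s['clock'],s['ee_pos'],s['orientation'],s['qd'].round(3),s['finger_gap'])
pads(W,(220,150,420,330))
crop(W,220,170,440,320,3.4,'pics/w15c.png')
E
```

```text
12.6667 [ 0.49906129 -0.13426527  0.16959902] [-3.92082610e-02  9.99217734e-01 -1.18568940e-04 -5.15923907e-03] [ 0.041 -0.014 -0.018 -0.01   0.001 -0.016] 0.0258456393087763
pad [  235   184   179   146 13797] [324.2 321.4 177.8 279.8] [ 0.5333 -0.1305  0.044 ]
```

View pics/w15.png

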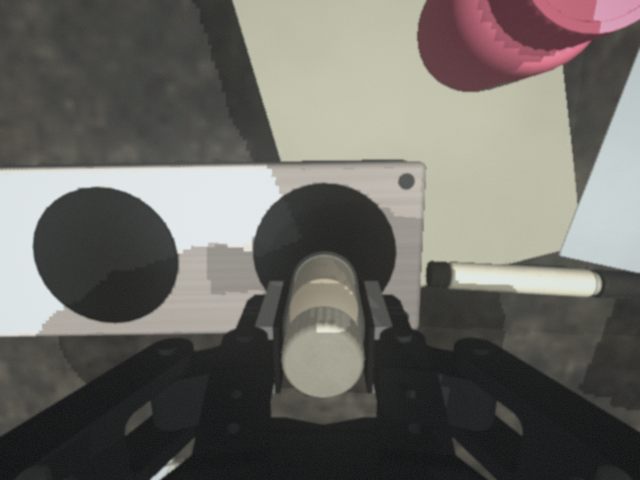

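View pics/w15c.png

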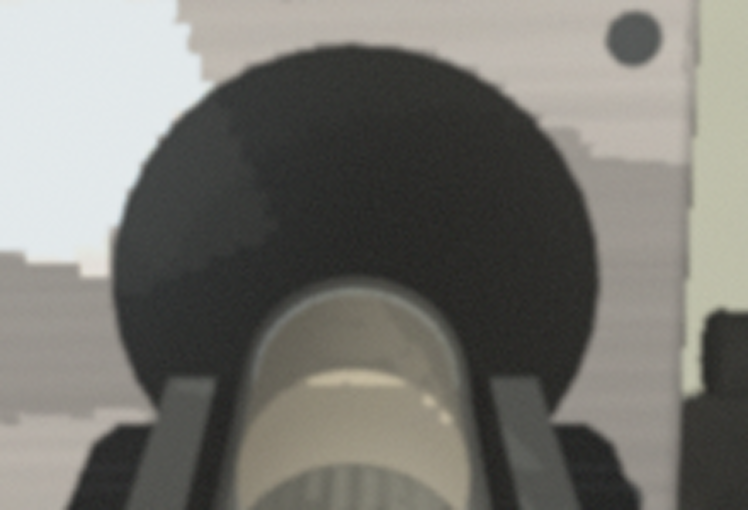

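```bash
python3 - <<'E'
from h import *
W=np.load('w15.npy',allow_pickle=True).item()
f=lambda u,v,z:onz(W,220+u/3.4,170+v/3.4,z)
a=np.array([.996,.085,0])
print('pad',f(360,45,.044)+.036*a,f(113,265,.044),f(598,280,.044),'foot',f(358,279,.079)+.0135*a)
E
```

```text
pad [ 0.49677793 -0.13234239  0.044     ] [ 0.49594836 -0.16885021  0.044     ] [ 0.49272967 -0.09785249  0.044     ] foot [ 0.49736962 -0.13288352  0.079     ]
```

The vial's foot is about 1.5 mm from the pad centre. I'll lower it.

servo_tool --pt "20 -2 0 -16 0" --pt "20 -1 0 -11 0" --pt "20 0 0 -4 0" --pt "20 0 0 0 0" --pt "20 0 0 0 0"

```text
clock: 13.13
ee_pos: [0.4972, -0.1373, 0.138]
orientation: [-0.037, 0.999, -0.0, -0.004]
ft_force: [-0.3, 0.0, -0.2]
finger_gap: 0.0257
```

```bash
python3 - <<'E'
from h import *
s,W=wrist();cv2.imwrite('pics/w16.png',W['color'][:,:,::-1]);np.save('w16.npy',W,allow_pickle=True)
print(s['clock'],s['ee_pos'],s['orientation'],s['qd'].round(3),s['finger_gap'])
crop(W,200,180,440,340,3.2,'pics/w16c.png')
E
```

```text
13.1333 [ 0.49715896 -0.13733205  0.13799305] [-3.72796096e-02  9.99296234e-01 -4.00472432e-04 -4.13600742e-03] [-0.015  0.009  0.004 -0.    -0.003  0.003] 0.025708553575518992
```

View pics/w16c.png

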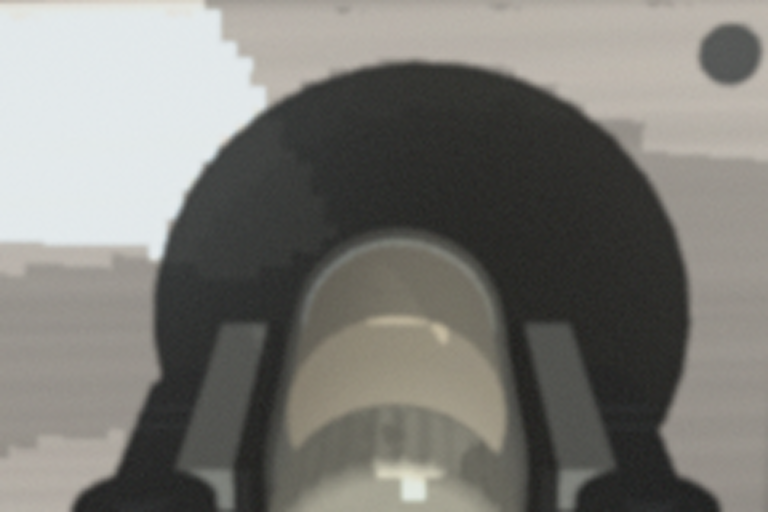

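```bash
python3 - <<'E'
from h import *
W=np.load('w16.npy',allow_pickle=True).item()
f=lambda u,v,z:onz(W,200+u/3.2,180+v/3.2,z)
a=np.array([.996,.085,0])
print('pad',f(422,62,.044)+.036*a,f(155,310,.044),f(690,310,.044),'foot',f(402,231,.0475)+.0135*a)
E
```

```text
pad [ 0.49666567 -0.13295758  0.044     ] [ 0.49678901 -0.16874181  0.044     ] [ 0.4915241  -0.09786299  0.044     ] foot [ 0.4956524 -0.1358016  0.0475   ]
```

servo_tool --pt "20 0 3 -2 0" --pt "20 0 0 -2 0" --pt "20 0 0 0 0"

```text
clock: 13.43
ee_pos: [0.4981, -0.1348, 0.135]
orientation: [-0.037, 0.999, -0.0, -0.003]
ft_force: [-0.4, -0.3, -0.9]
finger_gap: 0.0258
```

```bash
python3 - <<'E'
from h import *
s,W=wrist();cv2.imwrite('pics/w17.png',W['color'][:,:,::-1])
print(s['clock'],s['ee_pos'],s['orientation'],s['ft_force'],s['finger_gap'])
crop(W,200,180,440,340,3.2,'pics/w17c.png')
E
```

```text
13.4333 [ 0.49807735 -0.13482071  0.13495753] [-3.66364610e-02  9.99324936e-01 -4.71933496e-04 -2.68680250e-03] [-0.36503085 -0.2562083  -0.91457696] 0.025788266619065737
```

View pics/w17c.png

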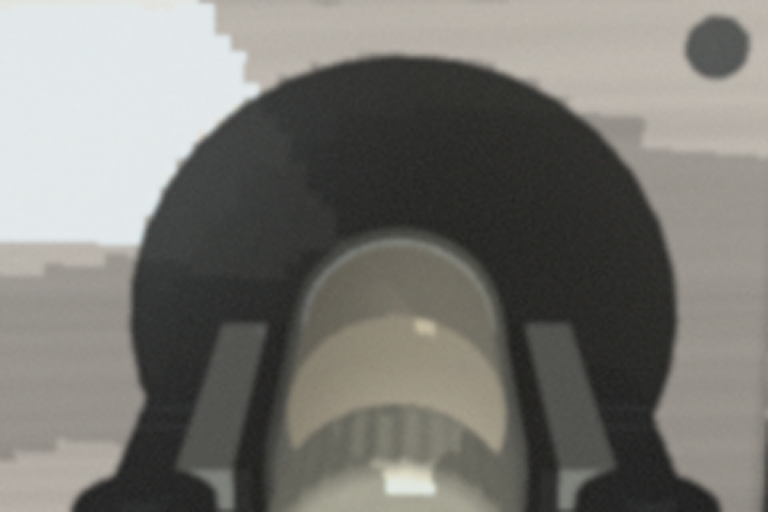

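The foot (column 402) is now centred on the pad (columns 132–677). I'll lower the last millimetre and release.

servo_tool --pt "20 0 0 -1.5 0" --pt "20 0 0 0 0" --pt "35 0 0 0 0" --pt "50 0 0 0 0" --pt "70 0 0 0 0" --pt "85 0 0 0 0"

```text
clock: 13.98
ee_pos: [0.4988, -0.1346, 0.1345]
orientation: [-0.037, 0.999, -0.001, -0.001]
ft_force: [0.1, -0.7, 0.1]
finger_gap: 0.0701
```

servo_tool --pt "85 0 0 25 0" --pt "85 0 0 40 0" --pt "85 0 0 40 0" --pt "85 0 0 30 0" --pt "85 0 0 0 0"

```text
clock: 14.4
ee_pos: [0.4959, -0.1349, 0.2723]
orientation: [-0.037, 0.999, -0.001, -0.006]
ft_force: [0.5, 0.4, 0.9]
finger_gap: 0.0848
```

```bash
python3 - <<'E'
from h import *
s,W=wrist();cv2.imwrite('pics/w18.png',W['color'][:,:,::-1]);np.save('w18.npy',W,allow_pickle=True)
print(s['clock'],s['ee_pos'],s['orientation'],s['ft_force'],s['finger_gap'])
pads(W,(0,150,400,280))
E
```

```text
14.4 [ 0.49586357 -0.13486998  0.27233733] [-3.68934485e-02  9.99299371e-01 -9.73924321e-04 -6.22026807e-03] [0.52123706 0.3683758  0.89714914] 0.08476487332575745
pad [ 278  168   95   93 5058] [325.  214.1  92.8  94.5] [ 0.4956 -0.1334  0.044 ]
pad [ 131  172   94   92 6783] [177.5 217.1  88.6  97.3] [ 0.506  -0.2426  0.044 ]
pad [   0  174   80   92 1557] [ 31.5 219.6  83.9 101.1] [ 0.5158 -0.3511  0.044 ]
pad [  98  229  302   51 2379] [ 83.6 279.2   1.1  14.1] [ 0.5608 -0.3161  0.044 ]
```

View pics/w18.png

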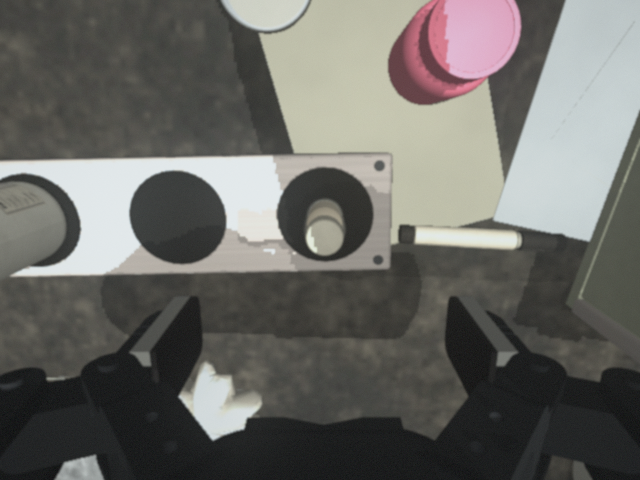

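The vial stands on the left pad, cap at (325,239). I'll check both placements and then head for the lid.

```bash
python3 - <<'E'
from h import *
W=np.load('w18.npy',allow_pickle=True).item();print('vial cap',onz(W,325,239,.105).round(4))
S=get_image('scene');T=get_image('top');
crop(S,290,120,430,260,4.2,'pics/s2.png');crop(T,340,200,460,260,6,'pics/t2.png')
E
```

```text
vial cap [ 0.4972 -0.1334  0.105 ]
```

View pics/s2.png

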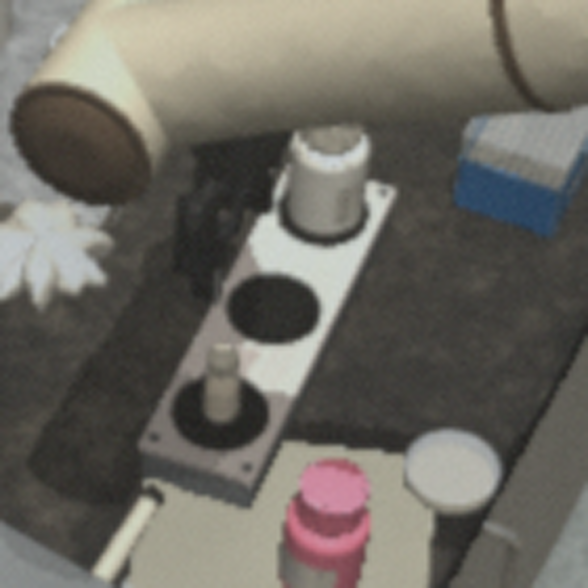

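View pics/t2.png

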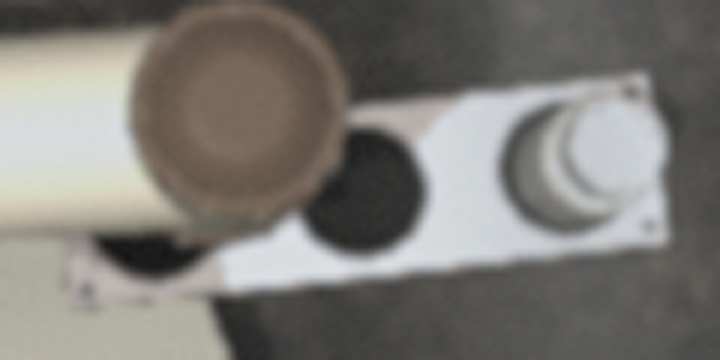

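The scene view shows the vial central on the left pad and the bottle standing on the right pad. The chest is shut. Next I'll cross to the lid bar, turning the jaws across it (+79°).

servo_tool --pt "85 -6 28 4 6.6" --pt "85 -6 28 4 6.6" --pt "85 -6 28 2 6.6" --pt "85 -6 28 2 6.6" --pt "85 -6 28 2 6.6" --pt "85 -6 28 1 6.6" --pt "85 -6 28 1 6.6" --pt "85 -5 28 1 6.6" --pt "85 -5 28 1 6.6" --pt "85 -4 28 1 6.6"

```text
clock: 15.38
ee_pos: [0.4256, 0.15, 0.266]
orientation: [-0.591, 0.806, -0.011, -0.03]
ft_force: [0.4, 0.2, -0.8]
finger_gap: 0.085
```

servo_tool --pt "85 5 25 10 5" --pt "85 5 20 10 4" --pt "85 5 9 5 2" --pt "85 0 0 0 0" --pt "85 0 0 0 0"

```text
clock: 15.8
ee_pos: [0.436, 0.2095, 0.2818]
orientation: [-0.673, 0.738, -0.014, -0.039]
ft_force: [0.5, -0.1, -0.1]
finger_gap: 0.0854
```

```bash
python3 - <<'E'
from h import *
s,W=wrist();cv2.imwrite('pics/w19.png',W['color'][:,:,::-1]);np.save('w19.npy',W,allow_pickle=True)
q=s['orientation'];R=Ro.from_quat(q).as_matrix()
print(s['clock'],s['ee_pos'],q,s['finger_gap'],s['joints'].round(3));print(R.round(4),'yaw',np.degrees(np.arctan2(-R[0,1],R[1,1])))
T=get_image('top');crop(T,180,180,420,300,3,'pics/t3.png')
E
```

```text
15.8 [0.43604369 0.20950763 0.28178691] [-0.67299465  0.73848328 -0.01389607 -0.03908383] 0.08540319258686456 [ 0.796  0.19  -0.339  0.026 -1.122 -0.901]
[[-0.0911 -0.9951 -0.039 ]
 [-0.9929  0.0938 -0.0731]
 [ 0.0764  0.0321 -0.9966]] yaw 84.61667890282258
```

View pics/w19.png

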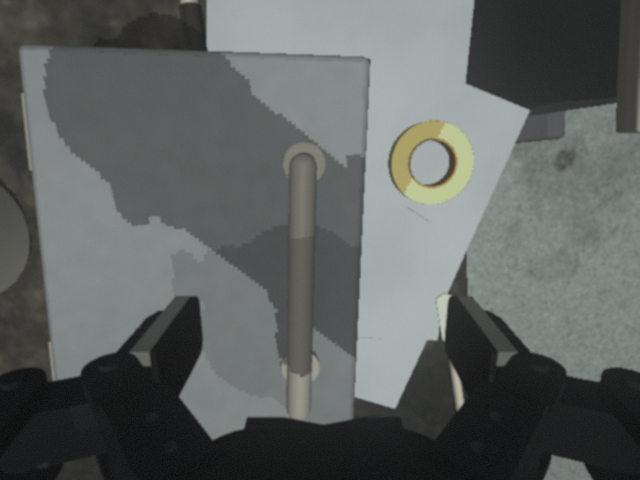

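View pics/t3.png

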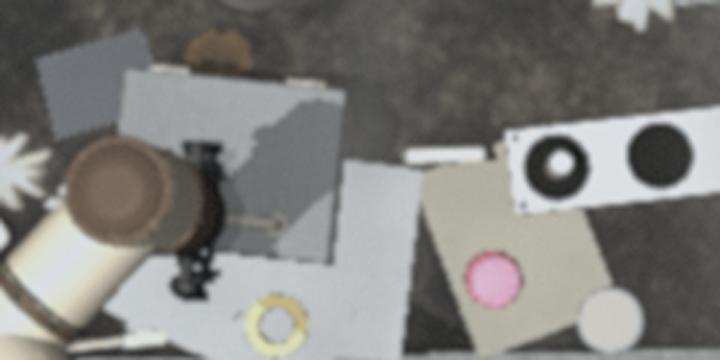

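The wrist picture shows the bar running from (303,160) to about (299,412). The lid is shut, and in the top view the vial is central on the left pad.

```bash
python3 - <<'E'
from h import *
W=np.load('w19.npy',allow_pickle=True).item()
a=onz(W,303,158,.176);b=onz(W,299,412,.176);print(a,b,np.linalg.norm(a-b),'mid',(a+b)/2,'yaw',np.degrees(np.arctan2(-(b-a)[0],(b-a)[1])))
for v in (200,250,300,350):
    row=W['color'][v,270:340].mean(1);print(v,row[::3].round(0).astype(int))
for u in(289,314):print(onz(W,u,250,.176))
# lid edges
for p in[(21,47),(369,60),(354,415)]:print(onz(W,*p,.136))
s=state();R=Ro.from_quat(s['orientation']).as_matrix();print('grasp xy',s['ee_pos']+.054*R[:,2])
E
```

```text
[0.43610231 0.15099904 0.176     ] [0.45074721 0.2722207  0.176     ] 0.1221030863377379 mid [0.44342476 0.21160987 0.176     ] yaw -6.8885713222057845
200 [ 92  92  94  94  94  95  90  90 101 110 115 118 110 102  92  81  97  95
  95  97  97  97  96  97]
250 [77 78 79 78 80 79 75 84 88 93 95 91 90 85 77 77 81 79 82 83 81 82 83 82]
300 [82 80 81 80 80 78 73 85 91 92 95 95 91 82 73 79 80 81 82 82 80 81 81 83]
350 [121 118 117  79  78  80  75  85  92  94  93  92  90  80  90 118 121 122
 123 121 122 124 123 122]
[0.44658512 0.19086065 0.176     ]
[0.43542479 0.19200927 0.176     ]
[0.56854416 0.08549217 0.136     ]
[0.39864715 0.10656211 0.136     ]
[0.42223042 0.30580864 0.136     ]
grasp xy [0.43390382 0.20475552 0.22811168]
```

servo_tool --pt "85 4 0 -15 -1.5" --pt "85 4 0 -18 0" --pt "85 0 0 -12 0" --pt "85 0 0 -5 0" --pt "85 0 0 0 0"

```text
clock: 16.32
ee_pos: [0.4426, 0.203, 0.2281]
orientation: [-0.659, 0.751, -0.013, -0.042]
ft_force: [0.2, 0.1, -0.3]
finger_gap: 0.0849
```

```bash
python3 - <<'E'
from h import *
s,W=wrist();cv2.imwrite('pics/w20.png',W['color'][:,:,::-1]);np.save('w20.npy',W,allow_pickle=True)
q=s['orientation'];R=Ro.from_quat(q).as_matrix()
print(s['clock'],s['ee_pos'],q,s['ft_force']);print(R[:,2].round(4),'yaw',np.degrees(np.arctan2(-R[0,1],R[1,1])),'grasp xy',s['ee_pos']+.054*R[:,2])
E
```

```text
16.3167 [0.44258665 0.20300083 0.22810184] [-0.65893693  0.75093469 -0.01312814 -0.04155559] [ 0.18380958  0.08490828 -0.25197123]
[-0.0451 -0.0745 -0.9962] yaw 82.45295364018261 grasp xy [0.44015072 0.19897882 0.17430696]
```

View pics/w20.png

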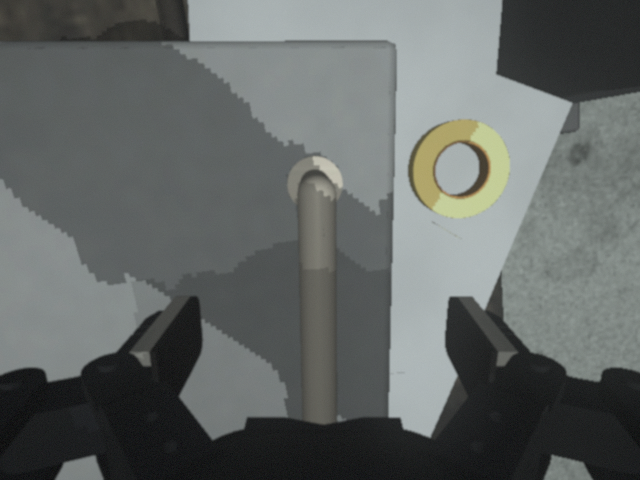

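The bar sits centred between the fingers (column 318). I'll close on it.

servo_tool --pt "0 0 0 0 0" --pt "0 0 0 0 0" --pt "0 0 0 0 0" --pt "0 0 0 0 0" --pt "0 0 0 0 0" --pt "0 0 0 0 0" --pt "0 0 0 0 0" --pt "0 0 0 0 0" --pt "0 0 0 0 0" --pt "0 0 0 0 0" --squeeze 40

```text
clock: 17.2
ee_pos: [0.4441, 0.2029, 0.2319]
orientation: [-0.659, 0.751, -0.014, -0.038]
ft_force: [1.4, -1.2, -1.3]
finger_gap: 0.0104
```

```bash
cat >> h.py <<'E'
def rep(n):
    s,W=wrist();cv2.imwrite(f'pics/{n}.png',W['color'][:,:,::-1]);np.save(n+'.npy',W,allow_pickle=True)
    q=s['orientation'];R=Ro.from_quat(q).as_matrix();g=s['ee_pos']+.054*R[:,2]
    print(s['clock'],s['ee_pos'].round(4),'F',s['ft_force'].round(1),'gap',s['finger_gap']);print('z',R[:,2].round(4),'yaw',np.degrees(np.arctan2(-R[0,1],R[1,1])),'grasp',g.round(4),'qd',abs(s['qd']).max())
    return s,W,g
E
python3 -c "
from h import *
rep('w21')"
```

```text
17.2 [0.4441 0.2029 0.2319] F [ 1.4 -1.2 -1.3] gap 0.010363548893941603
z [-0.0382 -0.0704 -0.9968] yaw 82.46710570080455 grasp [0.442  0.1991 0.1781] qd 0.001617850038725479
```

View pics/w21.png

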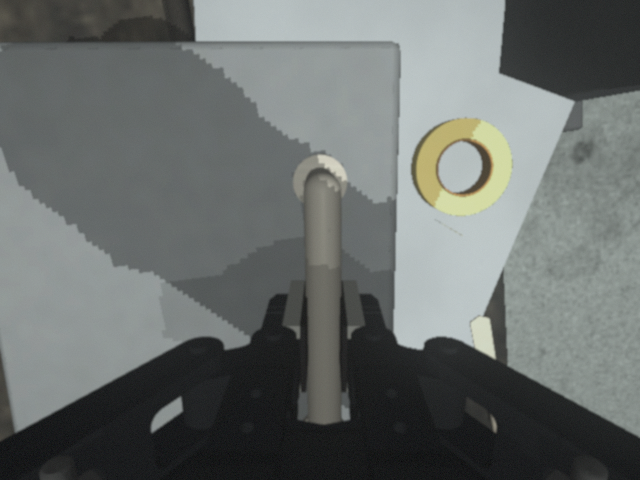

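The bar is gripped (gap 10.4 mm). I'll lift along the arc about the hinge, first to roughly 20°.

servo_tool --pt "0 5.4 -0.6 12 0" --pt "0 6.4 -0.8 11.5 0" --pt "0 7.4 -0.9 10.8 0" --pt "0 8.2 -1 10.2 0" --pt "0 0 0 0 0"

```text
clock: 17.67
ee_pos: [0.467, 0.2002, 0.2715]
orientation: [-0.658, 0.751, -0.009, -0.044]
ft_force: [0.4, -1.5, -3.6]
finger_gap: 0.0105
```

```bash
cat >> h.py <<'E'
B0=np.array([.4420,.1991,.176]);E0=np.array([.993,-.12])
def ang(g):
    d=(g[:2]-B0[:2])@E0; w=np.array([-.140+d,.056+g[2]-.178]); print('rel',w.round(4),'r',np.hypot(*w).round(4),'theta',158.2-np.degrees(np.arctan2(w[1],w[0])))
E
python3 -c "
from h import *
s,W,g=rep('w22');ang(g)"
```

```text
17.6667 [0.467  0.2002 0.2715] F [ 0.4 -1.5 -3.6] gap 0.010507946096059958
z [-0.0545 -0.0705 -0.996 ] yaw 82.354950307113 grasp [0.4641 0.1964 0.2177] qd 0.06058742438040067
rel [-0.1178  0.0957] r 0.1518 theta 17.308276639748442
```

View pics/w22.png

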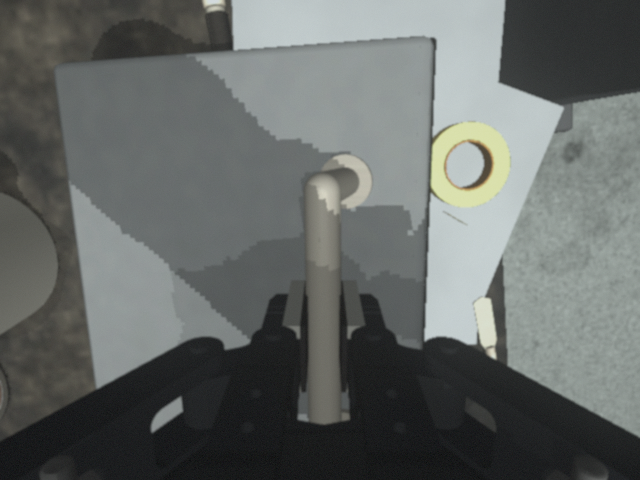

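The lid is at about 17° with small forces and the arc radius fits (152 vs 151 mm). Continuing.

servo_tool --pt "0 8.6 -1 9.6 0" --pt "0 9.4 -1.1 8.8 0" --pt "0 10 -1.2 8 0" --pt "0 10.6 -1.3 7 0" --pt "0 0 0 0 0"

```text
clock: 18.13
ee_pos: [0.4951, 0.197, 0.2986]
orientation: [-0.658, 0.751, 0.001, -0.054]
ft_force: [0.4, -1.2, -4.0]
finger_gap: 0.0101
```

```bash
python3 -c "
from h import *
s,W,g=rep('w23');ang(g)"
```

```text
18.1333 [0.4951 0.197  0.2986] F [ 0.4 -1.2 -4. ] gap 0.010140067679910646
z [-0.082  -0.0705 -0.9941] yaw 82.30768391981127 grasp [0.4906 0.1931 0.2449] qd 0.07216399152581102
rel [-0.091   0.1229] r 0.1529 theta 31.689047071636892
```

servo_tool --pt "0 10.6 -1.3 7 0" --pt "0 11 -1.3 6 0" --pt "0 6 -0.7 3 0" --pt "0 0 0 0 0" --pt "0 0 0 0 0"

```text
clock: 18.6
ee_pos: [0.5134, 0.1949, 0.3105]
orientation: [-0.659, 0.75, 0.007, -0.062]
ft_force: [-4.1, 0.9, 1.9]
finger_gap: 0.0102
```

```bash
python3 -c "
from h import *
s,W,g=rep('w24');ang(g)
S=get_image('scene');crop(S,200,200,420,365,3.6,'pics/s24.png')"
```

```text
18.6 [0.5134 0.1949 0.3105] F [-4.1  0.9  1.9] gap 0.010176354800241086
z [-0.1017 -0.0711 -0.9923] yaw 82.36369274820464 grasp [0.5079 0.191  0.2569] qd 0.013180052681897562
rel [-0.0736  0.1349] r 0.1536 theta 39.58113105240241
```

View pics/w24.png

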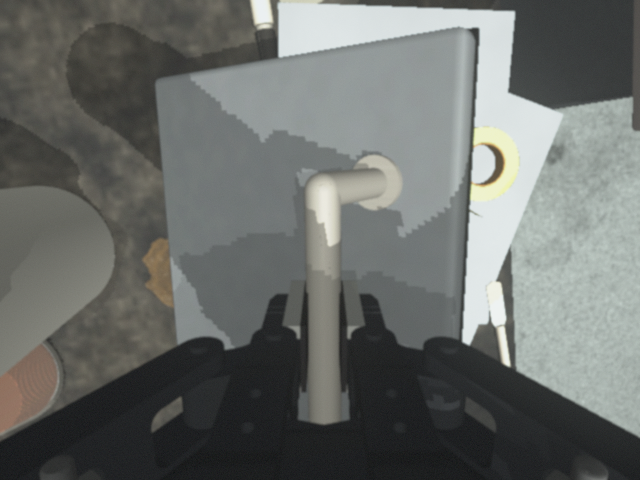

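View pics/s24.png

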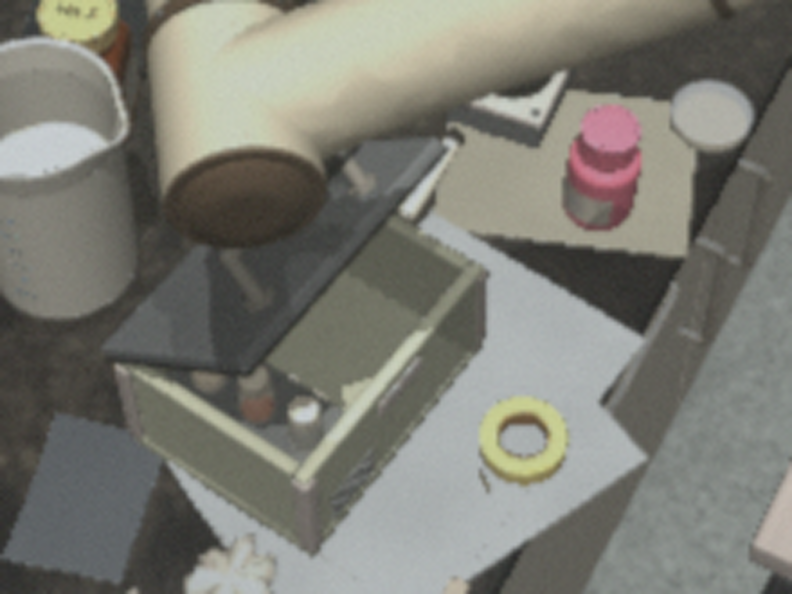

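At about 40°. The lid, bar and tape look as expected in both views. I'll go on, then cross-check the angle independently from the lid's corner in two views.

servo_tool --pt "0 7 -0.9 4 0" --pt "0 6 -0.8 3 0" --pt "0 0 0 0 0" --pt "0 0 0 0 0"

```text
clock: 19.03
ee_pos: [0.524, 0.1936, 0.316]
orientation: [-0.659, 0.749, 0.009, -0.064]
ft_force: [-4.4, 1.6, 1.4]
finger_gap: 0.0104
```

```bash
python3 -c "
from h import *
s,W,g=rep('w25');ang(g)
S=get_image('scene');crop(S,200,200,420,365,3.6,'pics/s25.png')
T=get_image('top');crop(T,180,160,340,280,5,'pics/t25.png')"
```

```text
19.0333 [0.524  0.1936 0.316 ] F [-4.4  1.6  1.4] gap 0.010409704703430738
z [-0.107  -0.0714 -0.9917] yaw 82.42000828252341 grasp [0.5182 0.1898 0.2624] qd 0.005621824619893314
rel [-0.0632  0.1404] r 0.154 theta 43.960172093870995
```

View pics/w25.png

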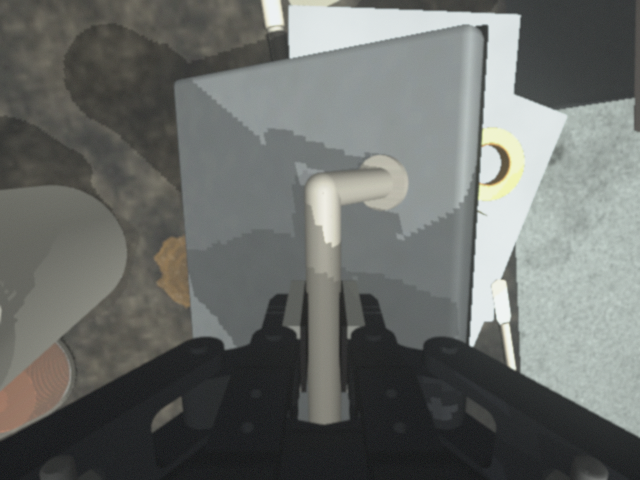

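View pics/s25.png

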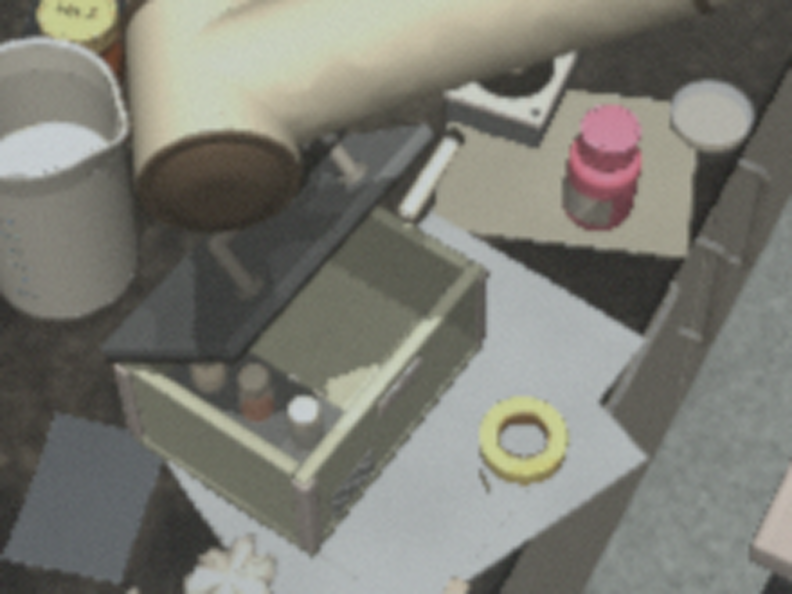

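View pics/t25.png

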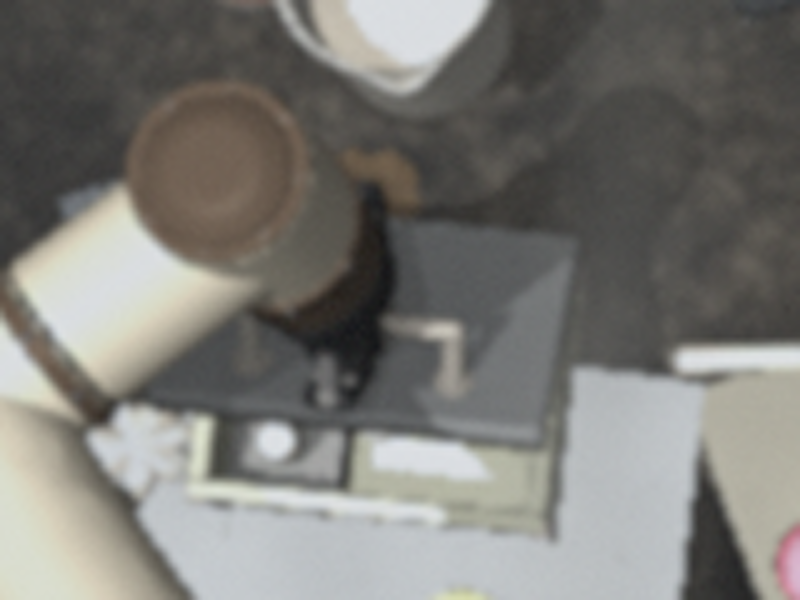

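```bash
python3 - <<'E'
from h import *
T=get_image('top');S=get_image('scene');W=np.load('w25.npy',allow_pickle=True).item()
tp=lambda u,v:(180+(u+.5)/5-.5,160+(v+.5)/5-.5)
sp=lambda u,v:(200+(u+.5)/3.6-.5,200+(v+.5)/3.6-.5)
e=np.array([.993,-.12])
H=B0[:2]+.14*e
def show(n,X):
    p,r=X;print(n,p.round(4),'res',round(r,4),'rel',((p[:2]-H)@e).round(4),(p[2]-.12).round(4))
    return np.array([(p[:2]-H)@e,p[2]-.12])
b=show('bar end T-S',tri(T,tp(455,327),S,sp(337,142)));a=show('base T-S',tri(T,tp(450,388),S,sp(355,178)))
show('bar end T-W',tri(T,tp(455,327),W,(323,183)));show('base T-W',tri(T,tp(450,388),W,(386,181)))
show('bar end S-W',tri(S,sp(337,142),W,(323,183)));show('base S-W',tri(S,sp(355,178),W,(386,181)))
f=show('front corner TW',tri(T,tp(542,438),W,(480,28)))
f2=show('back corner TW',tri(T,tp(577,238),W,(178,82)))
print(np.degrees(np.arctan2(f[1]-f2[1],f2[0]-f[0])))
# lid front edge vs S
show('front corner SW',tri(S,sp(430,123),W,(478,28)));show('front corner TS',tri(T,tp(542,438),S,sp(430,126)))
# shut references: predicted corner rel for theta
for th in (40,42,44,45,46,48):
    t=np.radians(th);R=lambda x,z:(round(x*np.cos(t)+z*np.sin(t),4),round(-x*np.sin(t)+z*np.cos(t),4))
    print(th,'bar',R(-.14,.056),'base',R(-.14,.016),'front top',R(-.17,.016),'front low',R(-.17,0))
E
```

```text
bar end T-S [0.508  0.1419 0.2513] res 0.0117 rel -0.0677 0.1313
base T-S [0.4816 0.1497 0.2337] res 0.0026 rel -0.0948 0.1137
bar end T-W [0.5123 0.1427 0.2634] res 0.0005 rel -0.0635 0.1434
base T-W [0.4816 0.1501 0.2178] res 0.0015 rel -0.0949 0.0978
bar end S-W [0.5072 0.1411 0.2488] res 0.0092 rel -0.0684 0.1288
base S-W [0.4844 0.148  0.23  ] res 0.0003 rel -0.0918 0.11
front corner TW [0.45   0.0977 0.2431] res 0.0026 rel -0.12 0.1231
back corner TW [0.5788 0.0827 0.1241] res 0.0002 rel 0.0098 0.0041
42.52797027908329
front corner SW [0.4535 0.0987 0.2532] res 0.0051 rel -0.1166 0.1332
front corner TS [0.4512 0.0964 0.2509] res 0.0023 rel -0.1186 0.1309
40 bar (np.float64(-0.0713), np.float64(0.1329)) base (np.float64(-0.097), np.float64(0.1022)) front top (np.float64(-0.1199), np.float64(0.1215)) front low (np.float64(-0.1302), np.float64(0.1093))
42 bar (np.float64(-0.0666), np.float64(0.1353)) base (np.float64(-0.0933), np.float64(0.1056)) front top (np.float64(-0.1156), np.float64(0.1256)) front low (np.float64(-0.1263), np.float64(0.1138))
44 bar (np.float64(-0.0618), np.float64(0.1375)) base (np.float64(-0.0896), np.float64(0.1088)) front top (np.float64(-0.1112), np.float64(0.1296)) front low (np.float64(-0.1223), np.float64(0.1181))
45 bar (np.float64(-0.0594), np.float64(0.1386)) base (np.float64(-0.0877), np.float64(0.1103)) front top (np.float64(-0.1089), np.float64(0.1315)) front low (np.float64(-0.1202), np.float64(0.1202))
46 bar (np.float64(-0.057), np.float64(0.1396)) base (np.float64(-0.0857), np.float64(0.1118)) front top (np.float64(-0.1066), np.float64(0.1334)) front low (np.float64(-0.1181), np.float64(0.1223))
48 bar (np.float64(-0.0521), np.float64(0.1415)) base (np.float64(-0.0818), np.float64(0.1147)) front top (np.float64(-0.1019), np.float64(0.137)) front low (np.float64(-0.1138), np.float64(0.1263))
```

The tool position puts the lid at about 43.5° (the bar's x, which is clamped across the jaws). The lid's edge slope gives 42.5°, which is noisier. I'll add about 1.5°.

servo_tool --pt "0 4.5 -0.5 1.5 0" --pt "0 0 0 0 0" --pt "0 0 0 0 0"

```text
clock: 19.53
ee_pos: [0.5278, 0.1932, 0.3179]
orientation: [-0.659, 0.749, 0.009, -0.064]
ft_force: [-3.7, 1.7, 0.4]
finger_gap: 0.0103
```

```bash
python3 -c "
from h import *
s,W,g=rep('w26');ang(g)
d=(g[:2]-B0[:2])@E0;print('theta by x',158.2-np.degrees(np.arccos((-.14+d)/.1508)))
T=get_image('top');crop(T,180,160,340,280,5,'pics/t26.png');np.save('t26.npy',T,allow_pickle=True)"
```

```text
19.5333 [0.5278 0.1932 0.3179] F [-3.7  1.7  0.4] gap 0.010305873056185001
z [-0.1073 -0.0714 -0.9917] yaw 82.44846761153042 grasp [0.522  0.1893 0.2644] qd 0.005703364043221067
rel [-0.0594  0.1424] r 0.1543 theta 45.55344249573089
theta by x 45.00251765580663
```

View pics/t26.png

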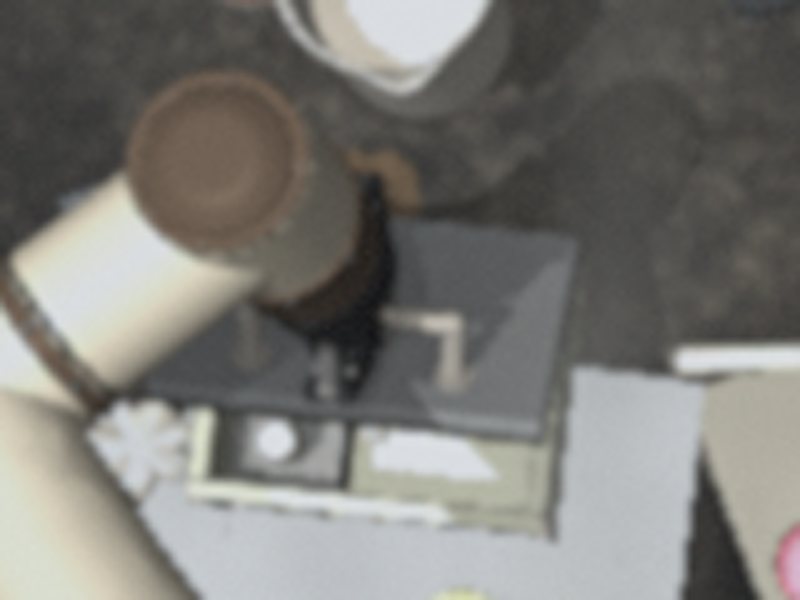

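View pics/w26.png

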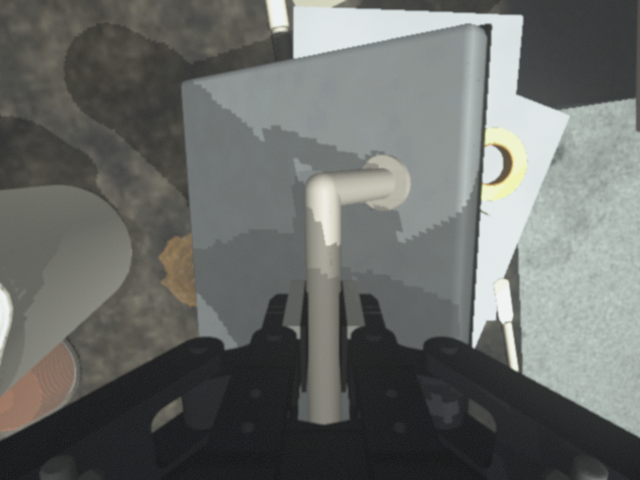

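```bash
python3 - <<'E'
from h import *
from scipy.optimize import brentq
T=np.load('t26.npy',allow_pickle=True).item()
e=np.array([.993,-.12]);H=B0[:2]+.14*e
def solve(px,x0,z0):
    def f(th):
        x=x0*np.cos(th)+z0*np.sin(th);z=-x0*np.sin(th)+z0*np.cos(th)
        return (onz(T,*px,.12+z)[:2]-H)@e-x
    return np.degrees(brentq(f,-.2,1.2))
t1=lambda u,v:(200+(u+.5)/3-.5,180+(v+.5)/3-.5); t5=lambda u,v:(180+(u+.5)/5-.5,160+(v+.5)/5-.5)
for q in [(157,252),(270,264),(45,240)]:print('shut front',(onz(T,*t1(*q),.136)[:2]-H)@e)
print('shut bar',[(onz(T,*t1(*q),.176)[:2]-H)@e for q in[(97,212),(160,219),(222,226)]])
print('now bar',[solve(t5(*q),-.14,.056) for q in[(400,317),(430,320),(455,323)]])
for L in(.170,.173,.176):print(L,'front low',[solve(t5(*q),-L,0.0) for q in[(440,427),(540,439)]])
E
```

```text
shut front -0.1747029930777338
shut front -0.17488431548369995
shut front -0.17441716468323443
shut bar [np.float64(-0.14231635751317556), np.float64(-0.1427394025878831), np.float64(-0.1432631784536753)]
now bar [np.float64(44.45399053694386), np.float64(44.47560672930261), np.float64(44.38176358705912)]
0.17 front low [np.float64(45.60206302369191), np.float64(45.19334162739635)]
0.173 front low [np.float64(46.48245417140319), np.float64(46.087307761027205)]
0.176 front low [np.float64(47.32185991086347), np.float64(46.93931707962637)]
```

The tool position gives 45.0°. The top view's bar gives 44.4° raw, or about 45.5° after removing its 2.7 mm offset measured on the shut lid. The front edge gives 45–46°. Before handing in I'll do a last check of the strip and stillness.

```bash
python3 - <<'E'
from h import *
T=get_image('top')
crop(T,180,160,460,310,2.8,'pics/t27.png')
s=state();print(s['clock'],s['ee_pos'].round(4),abs(s['qd']).max(),s['ft_force'],s['finger_gap'])
k=lambda u,v:(180+u/2.8,160+v/2.8)
crop(T,340,200,460,260,6,'pics/t28.png')
E
```

```text
19.6833 [0.5278 0.1932 0.3179] 0.0024956478921314062 [-4.58314469  2.13621107  1.23811784] 0.010497405247307212
```

View pics/t28.png

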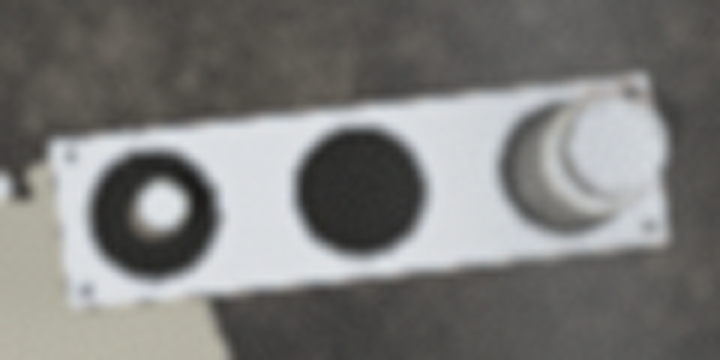

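View pics/t27.png

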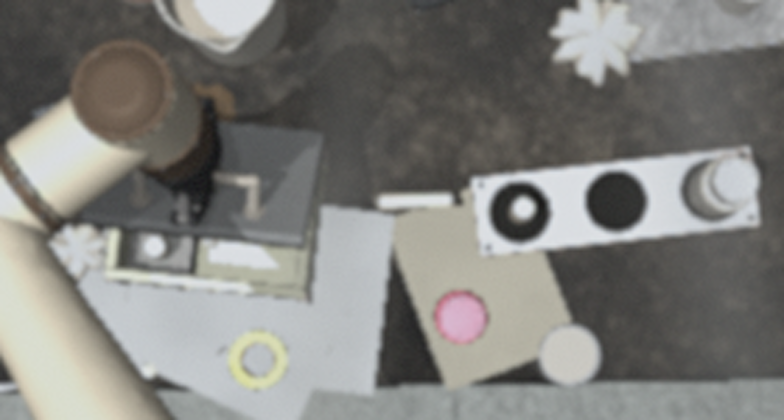

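```bash
python3 - <<'E'
from h import *
T=get_image('top')
print(onz(T,340+617/6,200+145/6,.151),onz(T,340+161/6,200+203/6,.105))
from bench import arm
print(arm.sign_off())
E
```

```text
[ 0.51677963 -0.3597154   0.151     ] [ 0.49525836 -0.13560889  0.105     ]
the job is handed in; nothing more can be done
None
```

I swapped the bottle and the vial while the chest was shut. I then lifted the lid to about 45° and handed the job in with the fingers still gripping the bar, at about 19.7 s.

- **Vial:** it stands on the left pad. The wrist camera put its cap within about 2 mm of the pad centre; the last top view says about 2 mm.
- **Bottle:** it stands on the right pad. I centred its foot to within about 1–2 mm just before release. Afterwards its cap read about 5 mm off toward -y in the wrist view, and about 7 mm in the last top view. That could be its uneven-foot lean (0.05 rad over its height gives about 5 mm), a small offset on the pad, or both; I did not measure the foot again after release.
- **Lid angle:** the estimates differ slightly.

| Source | Angle |
|---|---|
| Tool position, across the jaws | 45.0° |
| Tool position, full arc | 45.6° |
| Top view of the bar, raw | 44.4° |
| Top view of the bar, corrected for its offset on the shut lid | about 45.5° |
| Lid front edge, top view | 45–47°, depending on the assumed lid depth |

The tool's arc radius read 154 mm instead of 151 mm, so the bar probably slipped about 3 mm along the fingers.

- **Stillness:** at hand-in the joint speeds were below 0.003 rad/s, the wrist force was about 5 N and the finger gap was 10.5 mm.
- **Other things:** the marker, tape and petri dish look unmoved in the last top view. The tips box, beaker and timer were outside that view and I did not check them at the end.
- **Tool tilt:** the tool drifted to about 7° off vertical by the end, and the moves could not correct that.

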